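# Sort the bench things into their trays

### The job

Sort the five things standing along the front of the bench into the trays: the two pieces of glassware (the black-capped tall vial and the glass grinder tube) go in the blue tray, the two cartons (green, and white with green) in the white tray, and the white jar in the free pocket of the yellow tray. One thing to a pocket, each set down gently so that it stands upright on the pocket's floor; either pocket of the right tray will do. Leave the small vial that already stands in the yellow tray where it is, and do not knock over or drop anything.

Things in the scene. Friction and masses are not known exactly. Their poses are not given: they have to be found in the camera images.
- tall_vial_mid (a point): clear glass vial with a black cap, 22 mm across, 96 mm tall (0.06 kg), standing upright. Point at its centre, half-way up (48 mm over its underside); z up its axis. Grip it across 20 to 22 mm, squarely along its x or y. Belongs in the blue tray.
- grinder_mid (a point): glass grinder tube in a red-brown rubber stopper (the stopper is its foot, 34 mm across), widest 41 mm, 95 mm tall (0.11 kg), standing upright. Point at its centre, half-way up (47.5 mm over its underside); z up its axis. The upper 60 mm is glass; it grips there across 36 mm, squarely along its x or y. Belongs in the blue tray.
- jar_mid (a point): round white jar with a white lid and a purple mark, standing upright, 76 mm tall (0.14 kg): body 60 mm across up to 62 mm, lid 48 mm across above. Point at its centre, half-way up (38 mm over its underside); z up. Belongs in the yellow tray.
- green_carton_mid (a point): green carton with a white panel (green top and front, some sides plain white), 55 x 75 x 85 mm (x, y, z; 0.14 kg), standing upright. Point at its centre, half-way up (42.5 mm over its underside); x along its 55 mm side, y along its 75 mm side, z up. Grip it across the 55 mm. Belongs in the white tray.
- label_carton_mid (a point): white carton with a green corner and a blue foot line, standing upright, 43 x 82 x 70 mm (x, y, z; 0.09 kg); a strip of paper stands out a further 12 mm at its +y end, for looks only. Point at the centre of the box, half-way up (35 mm over its underside); x along the 43 mm side, y along the 82 mm side, z up. Grip it across the 43 mm. Belongs in the white tray, its long side along the tray's x (the only way it fits with ease).
- wash_tray: moulded blue plastic tray, 138 x 192 x 24 mm (x, y, z) over its rounded rim, fixed to the worktop. Origin at the centre of its underside, z up, y along its long side. Two equal rectangular pockets, open at the top, side by side along y, their centres at (0, +45) and (0, -45) mm; each is 60 x 60 mm (x by y), with its floor 4 mm above the worktop and 20 mm below the tray's top. For the glassware.
- spill_tray: moulded yellow plastic tray, 138 x 192 x 24 mm (x, y, z) over its rounded rim, fixed to the worktop. Origin at the centre of its underside, z up, y along its long side. Two equal rectangular pockets, open at the top, side by side along y, their centres at (0, +45) and (0, -45) mm; each is 84 x 84 mm (x by y), with its floor 4 mm above the worktop and 20 mm below the tray's top. For the white jar. The small vial stands in its +y pocket; the -y pocket is free.
- supply_tray: moulded white plastic tray, 138 x 192 x 24 mm (x, y, z) over its rounded rim, fixed to the worktop. Origin at the centre of its underside, z up, y along its long side. Two equal rectangular pockets, open at the top, side by side along y, their centres at (0, +45) and (0, -45) mm; each is 118 x 84 mm (x by y), with its floor 4 mm above the worktop and 20 mm below the tray's top. For the two cartons.
- small_vial_mid (a point): small vial with a tan cap, 16 mm across, 42 mm tall, loose, standing in the +y pocket of the yellow tray; not to be disturbed. Point at its centre, half-way up (21 mm over its underside).
Mind the look-alikes: they are no part of the job. What is shaped like the part that bears label_carton_mid but orange is not meant.

How it is judged:
By the outcome, as a careful person would: the job done as asked, in the order asked, and still so for the second after the job is handed in, with the robot touching nothing.
It also fails if it takes over 125 s, if anything falls off the work surface, if the arm or the gripper's body presses on something with over 40 N, if the wrist force passes 120 N, or if a joint passes its speed limit or range.

### The arm

A 6-joint arm with a two-finger parallel gripper is mounted at the origin on a cart in front of the work surface, level with it; the furniture and walls round the work are solid. World frame = base frame: x ahead of the robot, y to its left, z up, the work surface at z = 0. Lengths are in m, angles in rad, forces in N, time in s.
With the tool pointing down it reaches from about 0.35 to 0.975 m from the base axis. Payload 7.1 kg.
Tool frame: the origin (TCP) lies midway between the tips of the shut fingers; the grasp point (between the pads) lies env.pinch_z behind it (env.pinch_z is the distance from the TCP to the grasp point, in m); z points along the fingers, y is the direction in which the jaws open and shut (so a half turn about z gives the same grasp; the last joint's range is limited). The gripper opens to 88 mm and grips with 3 to 60 N. Pads are 20 mm wide; open, the fingers measure 115 mm over their backs; the gripper's body (75 mm by 178 mm) begins 61 mm behind the grasp point.
Start: joints at [-1.359, 0.423, 1.63, -0, 1.089, -0.019], TCP at [0.143, -0.608, 0.223] pointing down, gripper open.
Joint ranges: [-3, 3], [-0.9, 2.11], [0.09, 2.58], [-1.31, 4.45], [0.11, 2.69], [-2.54, 2.54]. Speed limits (rad/s): [2.39, 2.39, 3.01, 3.14, 3.14, 3.14].

### API

Orientations are given as a 3x3 rotation matrix whose columns are the frame's x, y, z axes.
In Python, from rig import env, viewer gives the robot as it stands. The module is installed in compiled form; this text tells all that it offers.
- The arm moves only by the tool move_arm, never from a script. Its argument "targets" is a list of rows, each a list of 5 numbers: the shift along the tool's x, y, z scaled (see below), then the turn about the tool's z scaled (see below), then the opening, from 0 (shut) to 1 (fully open). A call has 1 to 12 rows; each row is the pose to reach, as a shift and turn from the pose commanded when the call began, along the tool's axes at that moment; what a row does not reach only later rows make up. The controller multiplies each number of a shift by 0.4 m and each number of a turn by 120 degrees. A row lasts 1/12 s, in which the tool goes at most 41.7 mm and 7.16 degrees, less where a joint would pass 70% of its speed; a pose out of reach is approached as far as the arm can. A call with a number of a shift or a turn outside -1 to 1 is refused whole. A call with a gripper value outside its range is refused whole. The fingers move at their own pace and stop on an object; "newtons" is the grip in N (left out, the last holds). Time passes only in rows, so rows that repeat a pose let the fingers close. It gives the time, the measured TCP pose, the force and the opening at its end, in the units of the state.
- env.observe(): the state, without advancing time (a new reading comes with each control period).
- viewer.camera(name): name is "scene" or "top" or "wrist"; returns a dict with "frame" (384x512x3 uint8, red, green, blue), "K" (3x3 intrinsics, pixels), "R" (3x3) and "t" (3): a world point X has camera coordinates R X + t. Camera axes: x right, y down, z forward; pixel columns grow to the right and rows downward; lengths in m; the calibration is good to about 2 mm. The wrist camera is an equidistant fisheye: a pixel r from the principal point sees the ray r / f radians off the axis. A picture is of the moment at which its call begins. There is no depth.
- env.job_done(): hands the job in, once; it reports no verdict.
Trained networks look in a picture, given as the dict that the camera call returned (one of the last four; its "shot" number tells which), for a name from the list of things; names that differ only in an ending like _2 or _b are one class to them, and where a whole thing is asked for, a point or a joint stands for the part that bears it (a point fixed in the world has none). Each returns a list of dicts, best first, with "confidence" (0 to 1); they miss things now and then, are a little off and sometimes report something else, mostly with a low value. They report only what shows in the picture. A call takes as long as a camera call. They do not tell look-alikes from the thing itself.
- viewer.recognise(picture, thing): "location" ([column, row] in pixels, amid what is visible of it).
- viewer.pinpoint(picture, thing): "location" ([column, row] in pixels: a listed point, or the origin of a listed thing).
The state is a dict: "clock": time; "qpos": joint angles; "dq": joint speeds; "effort": joint torques, N m; "eef_pos": TCP position; "orientation": TCP orientation; "ft_force": force on the tool from outside, world axes, zero at the start; "torque": the same for the moment, N m; "gripper_width": finger opening in m.
Only numpy, scipy, OpenCV 4.12 (cv2) and the standard library are available. Lean on these libraries where they do the work, as an engineer would, in place of code of your own. Each camera call takes 0.05 s, during which the arm holds its last target.

## Working session

There is one attempt and no reset: what is moved stays moved. The work goes in short steps, Python scripts to look and compute and a tool call to move; the robot and the scene stay as the last step left them, time stands still between calls to the robot, and variables do not carry over. Pictures are saved under pics/ and viewed, and the job is handed in when it is done.

Besides the shell and the picture viewer there is one more tool, called after "Call:" by a JSON object that holds its "api" and its "payload", one argument or row to a line. move_arm: Moves the arm, as the interface text tells. Shifts and turns lie within -1 to 1; 1 stands for 0.4 m of shift or 120 degrees of turn. Its arguments: {"type":"object","properties":{"targets":{"type":"array","items":{"type":"array","items":{"type":"number","minimum":-1,"maximum":1}}},"newtons":{"type":"number"}},"required":["targets"]}

```bash
ls; mkdir -p pics
python3 - <<'E'
from rig import env, viewer
import cv2
print(env.observe()); print(env.pinch_z)
for n in ["scene","top","wrist"]:
    p=viewer.camera(n); cv2.imwrite(f"pics/{n}0.png",cv2.cvtColor(p["frame"],cv2.COLOR_RGB2BGR)); print(n,p["K"].tolist(),p["R"].tolist(),p["t"].tolist(),p.keys())
E
```

```text
pics
{'clock': 0.0, 'qpos': array([-1.35900977e+00,  4.23842171e-01,  1.63066446e+00, -1.80316826e-05,
        1.08858216e+00, -1.89898850e-02]), 'dq': array([-0.00093649,  0.00306877,  0.0009782 , -0.00097934,  0.00100617,
        0.00027624]), 'effort': array([ 1.22879988e-03, -5.44619501e+01, -2.73667020e+01,  6.44335337e-02,
        2.27390905e-02, -1.04633505e-04]), 'eef_pos': array([ 0.14287148, -0.60789755,  0.22191089]), 'orientation': array([[ 9.73487177e-01,  2.28741354e-01, -3.30116946e-04],
       [ 2.28741592e-01, -9.73486083e-01,  1.45935088e-03],
       [ 1.24496429e-05, -1.49617084e-03, -9.99998881e-01]]), 'ft_force': array([-0.08622325, -0.09956365,  0.2448004 ]), 'torque': array([-0.03371208,  0.0254524 , -0.01028997]), 'gripper_width': 0.08794028947048563}
0.0187
scene [[481.33586836021806, 0.0, 256.4065371107963], [0.0, 481.33586836021806, 185.8031437588739], [0.0, 0.0, 1.0]] [[-0.45579250645053626, -0.890086009521617, -0.00029447821943330224], [-0.3882863506155505, 0.19913016146078036, -0.8997671302744179], [0.800928773980056, -0.40999277365642356, -0.43637028377
[... 258 characters left out ...]
997755240419718, -0.010648342600505937], [-0.9975240007328413, 0.018996987402086142, -0.06771249834108113], [0.06789958494338043, 0.00938168408364549, -0.9976480493482013]] [-0.13283755876161657, 0.5369634904453797, 1.7128878740093103] dict_keys(['frame', 'K', 'R', 't', 'shot'])
wrist [[297.3186396354542, 0.0, 257.3691852452121], [0.0, 297.3186396354542, 190.89363484602055], [0.0, 0.0, 1.0]] [[0.22924379879379392, -0.9733686835827833, -0.000828574022838251], [-0.931720520373453, -0.21968117457524589, 0.2892007148197661], [-0.2816809411898751, -0.06552547105943697, -0.9572681233660851]] [-0.6247877729604342, -0.03488694977358059, 0.3919070280749132] dict_keys(['frame', 'K', 'R', 't', 'shot'])
```

View pics/scene0.png

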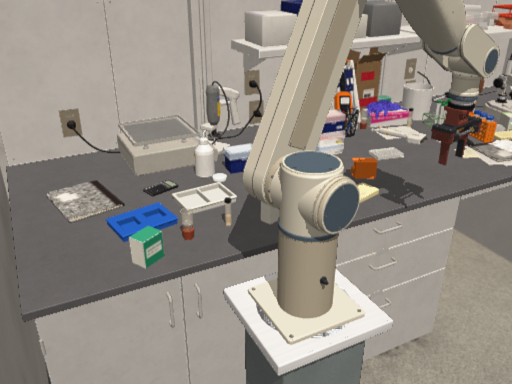

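View pics/top0.png

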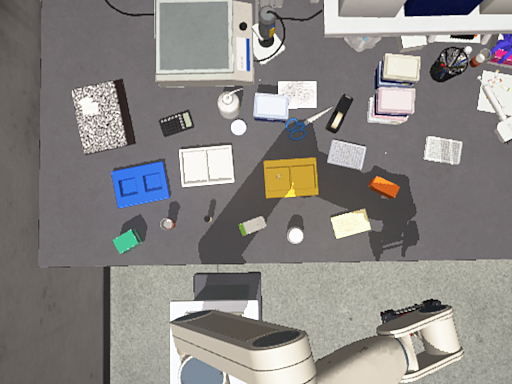

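View pics/wrist0.png

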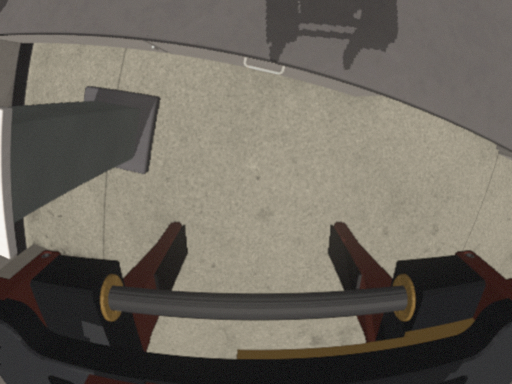

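```bash
cat > h.py <<'E'
from rig import env, viewer
import numpy as np, cv2
def save(p,name,box=None,k=1):
    f=p["frame"]
    if box: c0,r0,c1,r1=box; f=f[r0:r1,c0:c1]
    f=cv2.resize(f,None,fx=k,fy=k,interpolation=cv2.INTER_CUBIC)
    cv2.imwrite(f"pics/{name}.png",cv2.cvtColor(f,cv2.COLOR_RGB2BGR))
def ray(p,uv,fish=False):
    K=p["K"]; x=(uv[0]-K[0,2])/K[0,0]; y=(uv[1]-K[1,2])/K[1,1]
    if fish:
        r=np.hypot(x,y); d=np.array([np.sin(r)*x/r,np.sin(r)*y/r,np.cos(r)]) if r>1e-9 else np.array([0,0,1.])
    else: d=np.array([x,y,1.])
    d=p["R"].T@d; return -p["R"].T@p["t"], d/np.linalg.norm(d)
def atz(p,uv,z,fish=False):
    c,d=ray(p,uv,fish); return c+d*(z-c[2])/d[2]
def proj(p,X,fish=False):
    c=p["R"]@np.asarray(X,float)+p["t"];K=p["K"]
    if fish:
        r=np.hypot(c[0],c[1]); th=np.arctan2(r,c[2]); q=c[:2]/r*th
    else: q=c[:2]/c[2]
    return q*K[0,0]+K[:2,2]
H=dict(tall_vial_mid=.048,grinder_mid=.0475,jar_mid=.038,green_carton_mid=.0425,label_carton_mid=.035,wash_tray=0,spill_tray=0,supply_tray=0,small_vial_mid=.025)
E
python3 - <<'E'
from h import *
top=viewer.camera("top"); sc=viewer.camera("scene")
save(top,"top1",(95,130,325,265),3.4)
save(top,"top2",(300,120,470,260),4)
for n,z in H.items():
    for nm,p in(("top",top),("scene",sc)):
        for d in viewer.pinpoint(p,n)[:3]:
            print(n,nm,np.round(d["location"],1),round(d["confidence"],2),np.round(atz(p,d["location"],z),4)[:2])
E
```

```text
tall_vial_mid top [209.4 219.8] 0.51 [0.4398 0.0094]
tall_vial_mid scene [228.2 213.4] 0.63 [0.4308 0.0144]
grinder_mid top [168.6 223.4] 0.68 [0.4297 0.1548]
grinder_mid scene [188.1 225.4] 0.76 [0.4189 0.1534]
jar_mid top [295.6 236.6] 0.64 [ 0.3746 -0.2959]
green_carton_mid top [250.1 221.3] 0.7 [ 0.4319 -0.135 ]
green_carton_mid top [125.3 240.6] 0.66 [0.3715 0.3107]
green_carton_mid scene [143.6 249. ] 0.97 [0.3606 0.3073]
label_carton_mid top [253.4 223.6] 0.87 [ 0.4235 -0.1466]
label_carton_mid top [382.8 184.8] 0.84 [ 0.5538 -0.613 ]
label_carton_mid scene [366.  167.4] 0.7 [ 0.5439 -0.6285]
label_carton_mid scene [270.7 208.6] 0.62 [ 0.4179 -0.1329]
wash_tray top [140.5 184. ] 0.8 [0.5766 0.2663]
wash_tray scene [143.1 223.8] 0.69 [0.5731 0.2556]
wash_tray scene [272.5 205. ] 0.63 [ 0.4944 -0.1823]
spill_tray top [287.8 179.5] 0.82 [ 0.5828 -0.2755]
spill_tray top [294.6 235.6] 0.22 [ 0.3773 -0.2954]
spill_tray scene [147.5 247.9] 0.17 [0.4268 0.2818]
supply_tray top [207.4 165.6] 0.86 [0.6399 0.0191]
supply_tray top [290.7 178.6] 0.3 [ 0.5859 -0.2862]
supply_tray scene [203.9 200.3] 0.88 [0.6372 0.0183]
small_vial_mid top [277.1 175.2] 0.57 [ 0.5968 -0.2355]
```

```bash
ls pics
```

```text
scene0.png
top0.png
top1.png
top2.png
wrist0.png
```

View pics/top1.png

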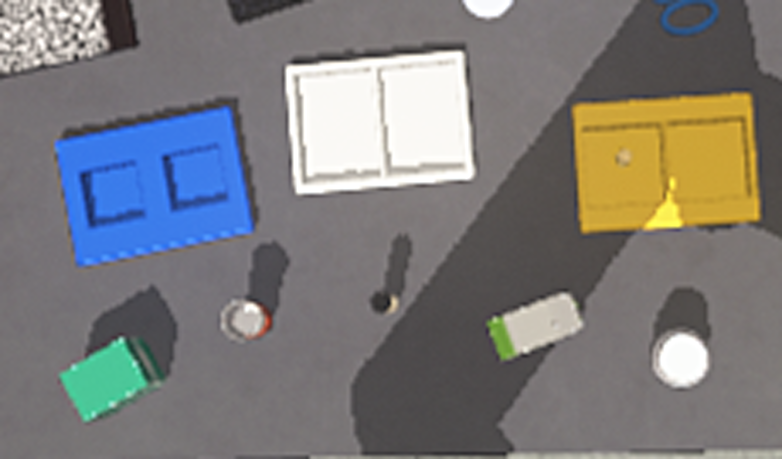

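View pics/top2.png

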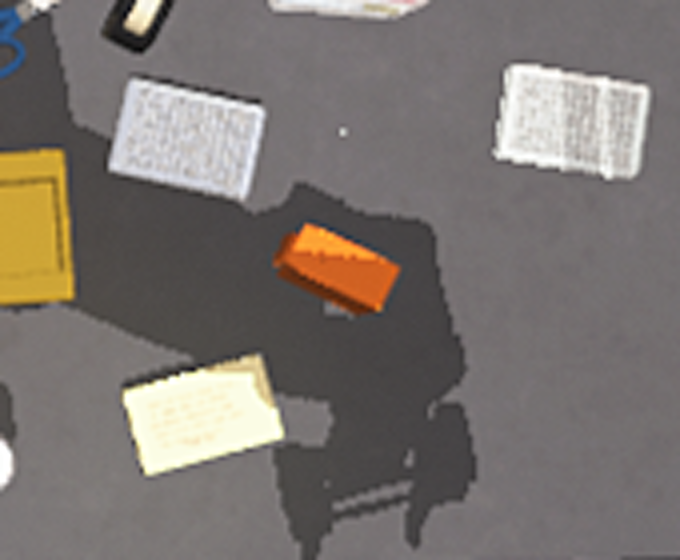

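Run:
```python
from h import *
top=viewer.camera("top"); f=top["frame"]; hsv=cv2.cvtColor(f,cv2.COLOR_RGB2HSV)
def blob(name,seed,lo,hi,z,box):
    m=cv2.inRange(hsv,np.array(lo),np.array(hi)); mm=np.zeros_like(m); c0,r0,c1,r1=box; mm[r0:r1,c0:c1]=m[r0:r1,c0:c1]
    mm=cv2.morphologyEx(mm,cv2.MORPH_CLOSE,np.ones((5,5)))
    cs,_=cv2.findContours(mm,cv2.RETR_EXTERNAL,cv2.CHAIN_APPROX_NONE); c=max(cs,key=cv2.contourArea)
    pts=np.array([atz(top,q,z)[:2] for q in c[:,0,:].astype(float)])
    (x,y),(w,h),a=cv2.minAreaRect((pts*1000).astype(np.float32)); print(name,"centre",round(x,1),round(y,1),"size",round(w,1),round(h,1),"ang",round(a,1),len(pts))
print([hsv[r,c].tolist() for c,r in [(118,190),(185,182),(300,170),(126,241),(265,222),(295,236),(200,250)]])
blob("wash",0,(100,120,60),(125,255,255),.022,(105,150,175,212))
blob("supply",0,(0,0,140),(180,60,255),.022,(175,140,240,192))
blob("spill",0,(15,120,60),(32,255,255),.022,(258,150,325,202))
blob("green",0,(65,80,60),(90,255,255),.085,(105,220,150,258))
blob("label",0,(0,0,105),(180,60,255),.07,(235,210,272,240))
blob("label+g",0,(30,0,105),(60,255,255),.07,(235,210,272,240))
blob("jar",0,(0,0,180),(180,60,255),.076,(280,220,310,250))
```

```text
[[109, 191, 239], [18, 17, 175], [22, 189, 205], [79, 159, 200], [16, 27, 122], [60, 1, 252], [150, 7, 77]]
wash centre 573.7 263.0 size 138.4 193.1 ang 10.2 174
supply centre 637.3 21.4 size 140.2 194.2 ang 4.2 178
spill centre 588.2 -283.9 size 139.9 193.3 ang 2.7 178
green centre 373.1 291.9 size 59.9 93.0 ang 30.0 74
label centre 414.9 -154.1 size 108.7 90.8 ang 89.0 103
label+g centre 405.9 -109.7 size 45.4 25.0 ang 25.7 34
jar centre 378.5 -291.7 size 49.0 51.7 ang 43.8 41
```

```bash
cat >> h.py <<'E'
def go(x,y,z,yaw=None):
    s=env.observe(); R=s["orientation"]; d=np.array([x,y,z])-s["eef_pos"]; l=R.T@d/0.4
    cur=np.degrees(np.arctan2(R[1,0],R[0,0])); t=0 if yaw is None else -(yaw-cur)/120
    n=max(np.linalg.norm(d)/.0417,abs(t)*120/7.16)
    print("t",round(s["clock"],2),"pos",np.round(s["eef_pos"],4),"yaw",round(cur,1),"w",round(s["gripper_width"],4),"F",np.round(s["ft_force"],1),"| move",np.round(l,3),round(t,3),"rows",round(n,1))
E
python3 -c "
from h import *
go(.36,-.29,.26,40)"
```

```text
t 1.2 pos [ 0.143  -0.6084  0.2227] yaw 13.2 w 0.0876 F [ 0.1  0.3 -0.2] | move [ 0.71  -0.651 -0.093] -0.223 rows 9.3
```

Call:
{"api": "move_arm", "payload": {
  "targets": [
    [0.71,-0.65,-0.093,-0.22,1],
    [0.71,-0.65,-0.093,-0.22,1],
    [0.71,-0.65,-0.093,-0.22,1],
    [0.71,-0.65,-0.093,-0.22,1],
    [0.71,-0.65,-0.093,-0.22,1],
    [0.71,-0.65,-0.093,-0.22,1],
    [0.71,-0.65,-0.093,-0.22,1],
    [0.71,-0.65,-0.093,-0.22,1],
    [0.71,-0.65,-0.093,-0.22,1],
    [0.71,-0.65,-0.093,-0.22,1],
    [0.71,-0.65,-0.093,-0.22,1],
    [0.71,-0.65,-0.093,-0.22,1]
  ]
}}

```text
clock: 2.2
eef_pos: [0.3603, -0.2901, 0.2601]
orientation: [[0.769, 0.64, 0.0], [0.64, -0.769, -0.001], [-0.0, 0.001, -1.0]]
ft_force: [-0.4, -0.1, -0.6]
gripper_width: 0.0883
```

Run:
```python
from h import *
p=viewer.camera("wrist"); save(p,"w1")
for n in ["jar_mid","label_carton_mid"]:
    for d in viewer.pinpoint(p,n)[:2]: print(n,np.round(d["location"],1),round(d["confidence"],2),np.round(atz(p,d["location"],H[n],True),4)[:2])
go(.425,-.147,.27,40)
```

```text
jar_mid [272.1 153.8] 0.63 [ 0.3844 -0.2965]
label_carton_mid [472.8 210. ] 0.75 [ 0.5418 -0.62  ]
label_carton_mid [197.2  58.3] 0.7 [ 0.4202 -0.1403]
t 2.35 pos [ 0.3594 -0.2912  0.2597] yaw 39.5 w 0.088 F [ 0.7 -0.4 -0.1] | move [ 0.356 -0.174 -0.026] -0.004 rows 3.8
```

View pics/w1.png

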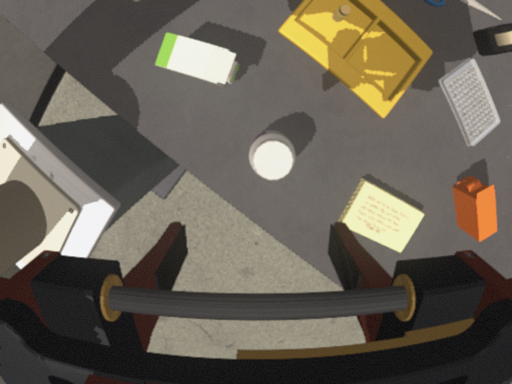

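Call:
{"api": "move_arm", "payload": {
  "targets": [
    [0.5,-0.28,0,0,1],
    [0.5,-0.28,0,0,1],
    [0.5,-0.28,0,0,1],
    [0.5,-0.28,0,0,1],
    [0.5,-0.28,0,0,1],
    [0.5,-0.28,0,0,1],
    [0.5,-0.28,0,0,1],
    [0.5,-0.28,0,0,1]
  ]
}}

```text
clock: 3.02
eef_pos: [0.4427, -0.0768, 0.2596]
orientation: [[0.77, 0.639, -0.001], [0.639, -0.77, -0.0], [-0.001, -0.0, -1.0]]
ft_force: [-0.6, -0.7, -0.2]
gripper_width: 0.0879
```

Run:
```python
from h import *
p=viewer.camera("wrist"); save(p,"w2",(0,0,512,260),1.56)
for n in ["tall_vial_mid","label_carton_mid","grinder_mid","green_carton_mid","supply_tray","wash_tray"]:
    for d in viewer.pinpoint(p,n)[:2]: print(n,np.round(d["location"],1),round(d["confidence"],2),np.round(atz(p,d["location"],H[n],True),4)[:2])
np.savez("w2",**{k:p[k] for k in ("frame","K","R","t")})
go(.40,.17,.27,40)
```

```text
tall_vial_mid [203.1 123.1] 0.74 [0.4426 0.0113]
tall_vial_mid [417.2 174.6] 0.7 [ 0.5828 -0.2595]
label_carton_mid [281.5 205.3] 0.59 [ 0.4198 -0.1403]
grinder_mid [117.1  67.1] 0.6 [0.4306 0.1545]
grinder_mid [37.  53.5] 0.26 [0.3716 0.2958]
green_carton_mid [38.  52.7] 0.74 [0.3719 0.2989]
supply_tray [294.3  12.8] 0.74 [0.6413 0.0194]
t 3.37 pos [ 0.4424 -0.0775  0.2599] yaw 39.5 w 0.0876 F [-0.7  0.6  0.1] | move [ 0.312 -0.545 -0.025] -0.004 rows 6.0
```

View pics/w2.png

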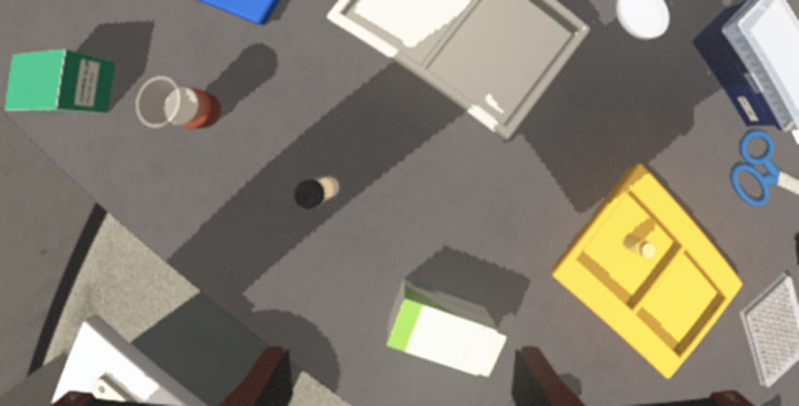

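Run:
```python
from h import *
p=dict(np.load("w2.npz"))
a=lambda u,v,z: atz(p,(u/1.56,v/1.56),z,True)[:2]
print("vial cap",a(310,193,.096),"foot-ish",a(331,187,.005))
c=np.array([a(u,v,.07) for u,v in [(404,297),(505,340),(490,376),(387,345)]]); print(c.round(4),c.mean(0),np.linalg.norm(np.roll(c,-1,0)-c,axis=1))
e=c[1]-c[0];e2=c[2]-c[3];print(np.degrees(np.arctan2(e[1],e[0])),np.degrees(np.arctan2(e2[1],e2[0])))
print("grinder rim",a(157,103,.095))
t=np.array([a(u,v,.024) for u,v in [(640,165),(742,285),(668,378),(553,272)]]);print(t.round(4),t.mean(0))
```

```text
vial cap [0.44695332 0.00996423] foot-ish [0.44709576 0.00820979]
[[ 0.4244 -0.0956]
 [ 0.4495 -0.1843]
 [ 0.4172 -0.1975]
 [ 0.3838 -0.1112]] [ 0.41872974 -0.14711899] [0.09216974 0.03483107 0.09250113 0.04349592]
-74.2362190095266 -68.83793475390672
grinder rim [0.42876689 0.15192865]
[[ 0.6521 -0.1913]
 [ 0.6609 -0.3803]
 [ 0.5271 -0.3849]
 [ 0.5196 -0.1944]] [ 0.58989111 -0.2877268 ]
```

Run:
```python
from h import *
go(.446,.0105,.19,100)
```

```text
t 3.37 pos [ 0.4424 -0.0775  0.2599] yaw 39.5 w 0.0876 F [-0.7  0.6  0.1] | move [ 0.147 -0.164  0.175] -0.504 rows 8.4
```

Call:
{"api": "move_arm", "payload": {
  "targets": [
    [0.147,-0.164,0.175,-0.5,1],
    [0.147,-0.164,0.175,-0.5,1],
    [0.147,-0.164,0.175,-0.5,1],
    [0.147,-0.164,0.175,-0.5,1],
    [0.147,-0.164,0.175,-0.5,1],
    [0.147,-0.164,0.175,-0.5,1],
    [0.147,-0.164,0.175,-0.5,1],
    [0.147,-0.164,0.175,-0.5,1],
    [0.147,-0.164,0.175,-0.5,1],
    [0.147,-0.164,0.175,-0.5,1]
  ]
}}

```text
clock: 4.2
eef_pos: [0.4461, 0.0111, 0.1899]
orientation: [[-0.168, 0.986, 0.0], [0.986, 0.168, -0.0], [-0.0, 0.0, -1.0]]
ft_force: [0.4, 0.2, -0.2]
gripper_width: 0.0879
```

```bash
cat >> h.py <<'E'
def shot(name,things,box=(0,0,512,300),k=1.56,cam="wrist"):
    p=viewer.camera(cam); save(p,name,box,k); np.savez(name,**{q:p[q] for q in ("frame","K","R","t")})
    for n in things:
        for d in viewer.pinpoint(p,n)[:2]: print(n,np.round(d["location"],1),round(d["confidence"],2),np.round(atz(p,d["location"],H[n],cam=="wrist"),4)[:2])
    return p
E
python3 - <<'E'
from h import *
p=shot("w3",["tall_vial_mid","grinder_mid","green_carton_mid","wash_tray"])
go(.446,.0105,.05,100)
s=env.observe(); print([proj(p,(.446,.0105,z),True).round(1)*1.56 for z in(.096,0)])
E
```

```text
tall_vial_mid [255.4 178.3] 0.96 [0.4446 0.0117]
grinder_mid [264.3  41.8] 0.94 [0.4295 0.1538]
wash_tray [389.7   0.5] 0.95 [0.5738 0.2595]
t 4.45 pos [0.4461 0.0113 0.1899] yaw 99.5 w 0.0874 F [ 0.2  0.1 -0.1] | move [-0.002 -0.001  0.35 ] -0.004 rows 3.4
[array([399.984, 301.236]), array([400.296, 264.576])]
```

View pics/w3.png

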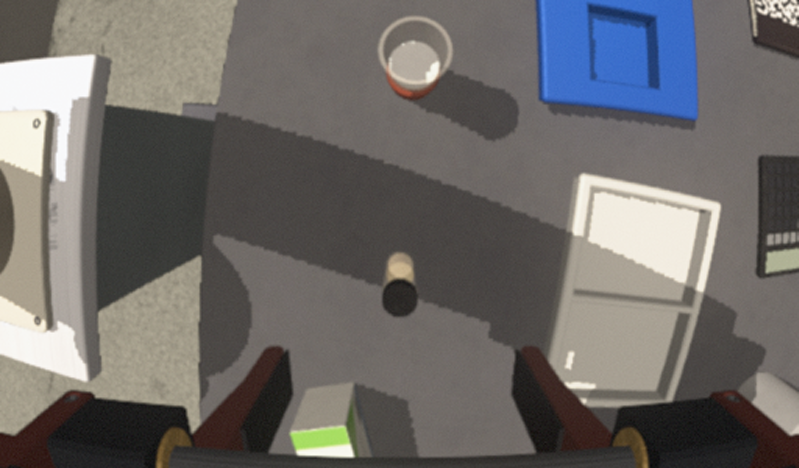

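Call:
{"api": "move_arm", "payload": {
  "targets": [
    [0,0,0.1,0,1],
    [0,0,0.2,0,1],
    [0,0,0.28,0,1],
    [0,0,0.34,0,0.8],
    [0,0,0.36,0,0.6],
    [0,0,0.36,0,0.4],
    [0,0,0.36,0,0.3],
    [0,0,0.36,0,0.2],
    [0,0,0.36,0,0.1],
    [0,0,0.36,0,0.1],
    [0,0,0.36,0,0.1],
    [0,0,0.36,0,0.1]
  ],
  "newtons": 15
}}

```text
clock: 5.45
eef_pos: [0.4465, 0.0115, 0.0465]
orientation: [[-0.167, 0.986, 0.001], [0.986, 0.167, -0.0], [-0.0, 0.001, -1.0]]
ft_force: [0.1, -0.2, -0.4]
gripper_width: 0.0316
```

Run:
```python
from h import *
go(.566,.307,.18,100)
```

```text
t 5.45 pos [0.4465 0.0115 0.0465] yaw 99.6 w 0.0316 F [ 0.1 -0.2 -0.4] | move [ 0.678  0.418 -0.333] -0.003 rows 8.3
```

Still closing; give it more rows, then lift.

Call:
{"api": "move_arm", "payload": {
  "targets": [
    [0,0,0,0,0.1],
    [0,0,0,0,0.1],
    [0,0,0,0,0.1],
    [0,0,0,0,0.1],
    [0,0,0,0,0.1],
    [0,0,0,0,0.1]
  ]
}}

```text
clock: 5.95
eef_pos: [0.4463, 0.0116, 0.0462]
orientation: [[-0.167, 0.986, 0.001], [0.986, 0.167, 0.0], [-0.0, 0.001, -1.0]]
ft_force: [-1.2, 0.2, 6.4]
gripper_width: 0.0254
```

Call:
{"api": "move_arm", "payload": {
  "targets": [
    [0,0,-0.03,0,0.1],
    [0,0,-0.08,0,0.1],
    [0,0,-0.16,0,0.1],
    [0,0,-0.25,0,0.1],
    [0,0,-0.33,0,0.1],
    [0,0,-0.35,0,0.1]
  ]
}}

```text
clock: 6.45
eef_pos: [0.4484, 0.0115, 0.1901]
orientation: [[-0.167, 0.986, 0.007], [0.986, 0.167, 0.0], [-0.001, 0.007, -1.0]]
ft_force: [0.7, 0.6, 0.2]
gripper_width: 0.0248
```

Run:
```python
from h import *
p=shot("w4",["tall_vial_mid"])
go(.566,.307,.18,100)
```

```text
tall_vial_mid [257.7 240.8] 0.83 [ 0.4626 -0.0598]
t 6.55 pos [0.4472 0.0115 0.1874] yaw 99.6 w 0.0248 F [ 0.6 -0.4 -0.9] | move [0.679 0.416 0.02 ] -0.003 rows 7.6
```

View pics/w4.png

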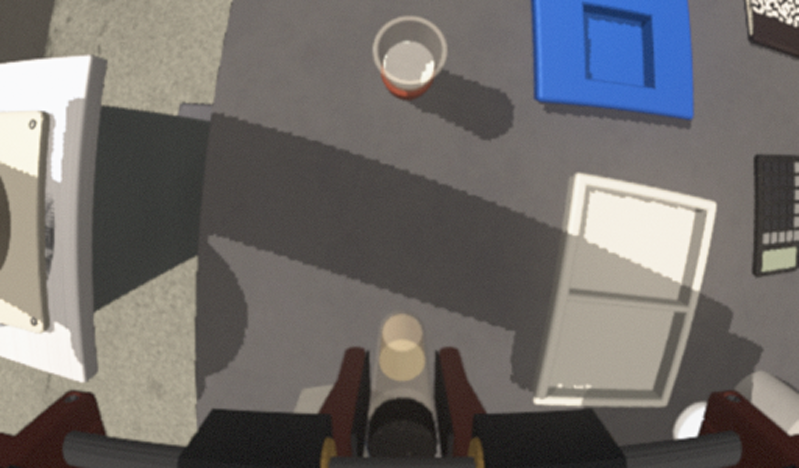

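Call:
{"api": "move_arm", "payload": {
  "targets": [
    [0.2,0.12,0,0,0.1],
    [0.4,0.24,0,0,0.1],
    [0.5,0.3,0,0,0.1],
    [0.6,0.36,0,0,0.1],
    [0.65,0.4,0,0,0.1],
    [0.679,0.416,0.02,0,0.1],
    [0.679,0.416,0.02,0,0.1],
    [0.679,0.416,0.02,0,0.1],
    [0.679,0.416,0.02,0,0.1],
    [0.679,0.416,0.02,0,0.1]
  ]
}}

```text
clock: 7.38
eef_pos: [0.5633, 0.3076, 0.1744]
orientation: [[-0.169, 0.986, -0.004], [0.986, 0.169, -0.002], [-0.002, -0.004, -1.0]]
ft_force: [-0.8, -0.0, -0.2]
gripper_width: 0.025
```

Run:
```python
from h import *
p=shot("w5",["wash_tray","grinder_mid"],(0,0,512,384))
o=np.array([.574,.263]);a=np.radians(10.2);R=np.array([[np.cos(a),-np.sin(a)],[np.sin(a),np.cos(a)]])
f=cv2.imread("pics/w5.png")
for cy in(.045,-.045):
  for z in(.024,):
    for sx,sy in((1,1),(1,-1),(-1,-1),(-1,1)):
        q=o+R@np.array([sx*.03,cy+sy*.03]); u=proj(p,(*q,z),True)*1.56; cv2.circle(f,(int(u[0]),int(u[1])),3,(0,0,255),-1)
cv2.imwrite("pics/w5m.png",f)
go(.566,.307,.0520,100)
```

```text
wash_tray [260.5 209.5] 0.86 [0.575  0.2622]
grinder_mid [131.4 283.6] 0.7 [0.4295 0.1518]
grinder_mid [ 87.3 163.4] 0.2 [0.3724 0.2982]
t 7.53 pos [0.5636 0.3055 0.1763] yaw 99.6 w 0.0252 F [-0.1 -0.1 -0.4] | move [0.003 0.007 0.311] -0.004 rows 3.0
```

View pics/w5m.png

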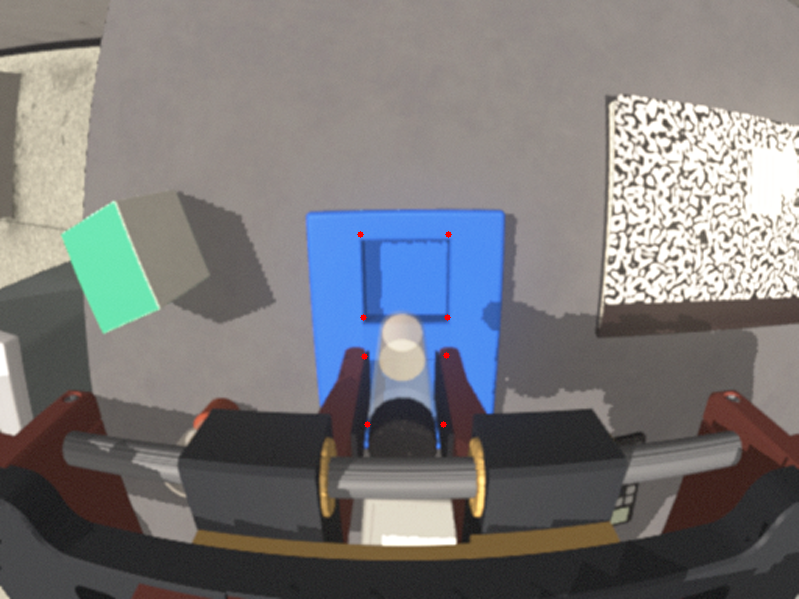

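Call:
{"api": "move_arm", "payload": {
  "targets": [
    [0,0,0.08,0,0.1],
    [0,0,0.16,0,0.1],
    [0,0,0.23,0,0.1],
    [0,0,0.27,0,0.1],
    [0,0,0.29,0,0.1],
    [0,0,0.3,0,0.1],
    [0,0,0.305,0,0.1],
    [0,0,0.308,0,0.1],
    [0,0,0.31,0,0.1]
  ]
}}

```text
clock: 8.28
eef_pos: [0.5655, 0.3073, 0.0551]
orientation: [[-0.167, 0.986, 0.002], [0.986, 0.167, 0.001], [0.001, 0.002, -1.0]]
ft_force: [-0.4, 0.6, -0.5]
gripper_width: 0.025
```

Run:
```python
from h import *
go(.566,.305,.0505,100)
```

```text
t 8.28 pos [0.5655 0.3073 0.0551] yaw 99.6 w 0.025 F [-0.4  0.6 -0.5] | move [-0.006  0.     0.012] -0.003 rows 0.1
```

Call:
{"api": "move_arm", "payload": {
  "targets": [
    [-0.006,0,0.004,0,0.1],
    [-0.006,0,0.007,0,0.1],
    [-0.006,0,0.01,0,0.1],
    [-0.006,0,0.01,0,0.1]
  ]
}}

```text
clock: 8.62
eef_pos: [0.5654, 0.3049, 0.0503]
orientation: [[-0.167, 0.986, 0.001], [0.986, 0.167, 0.0], [0.0, 0.001, -1.0]]
ft_force: [0.2, -0.1, 2.4]
gripper_width: 0.025
```

Call:
{"api": "move_arm", "payload": {
  "targets": [
    [0,0,0,0,0.32],
    [0,0,0,0,0.36],
    [0,0,0,0,0.4],
    [0,0,0,0,0.45],
    [0,0,0,0,0.5],
    [0,0,-0.06,0,0.6],
    [0,0,-0.15,0,0.7],
    [0,0,-0.25,0,0.8],
    [0,0,-0.33,0,1],
    [0,0,-0.35,0,1]
  ]
}}

```text
clock: 9.45
eef_pos: [0.5678, 0.3062, 0.1959]
orientation: [[-0.167, 0.986, 0.008], [0.986, 0.167, 0.004], [0.003, 0.008, -1.0]]
ft_force: [0.6, 0.8, 0.7]
gripper_width: 0.0739
```

Run:
```python
from h import *
p=shot("w6",["tall_vial_mid","grinder_mid"],(0,0,512,384))
go(.4297,.153,.19,100)
```

```text
tall_vial_mid [255.1 181.3] 0.77 [0.5679 0.3026]
grinder_mid [132.5 271.9] 0.64 [0.4298 0.1563]
t 9.6 pos [0.5651 0.3048 0.1901] yaw 99.6 w 0.0855 F [-1.1 -0.  -0.6] | move [-0.317 -0.397 -0.   ] -0.003 rows 4.9
```

View pics/w6.png

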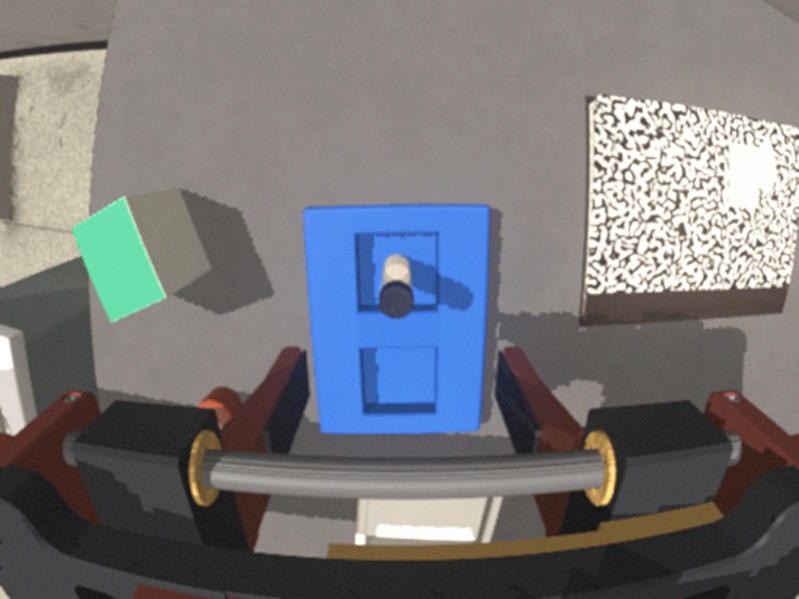

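Call:
{"api": "move_arm", "payload": {
  "targets": [
    [-0.317,-0.397,0,0,1],
    [-0.317,-0.397,0,0,1],
    [-0.317,-0.397,0,0,1],
    [-0.317,-0.397,0,0,1],
    [-0.317,-0.397,0,0,1],
    [-0.317,-0.397,0,0,1],
    [-0.317,-0.397,0,0,1]
  ]
}}

```text
clock: 10.18
eef_pos: [0.4273, 0.1516, 0.1881]
orientation: [[-0.166, 0.986, -0.004], [0.986, 0.166, -0.001], [-0.001, -0.004, -1.0]]
ft_force: [1.4, 1.4, -0.0]
gripper_width: 0.0879
```

Run:
```python
from h import *
p=shot("w7",["green_carton_mid","grinder_mid"],(0,0,512,300))
go(.4297,.153,.05,100)
f=cv2.imread("pics/w7.png")
for z in (0.095,0):
    u=proj(p,(.4297,.153,z),True)*1.56; cv2.circle(f,(int(u[0]),int(u[1])),3,(255,0,0),-1)
cv2.imwrite("pics/w7.png",f)
```

```text
grinder_mid [257.8 176.1] 0.66 [0.4273 0.1553]
t 10.33 pos [0.4303 0.1537 0.1892] yaw 99.6 w 0.0882 F [-0.2  0.3 -0.6] | move [-0.001 -0.002  0.348] -0.003 rows 3.3
```

View pics/w7.png

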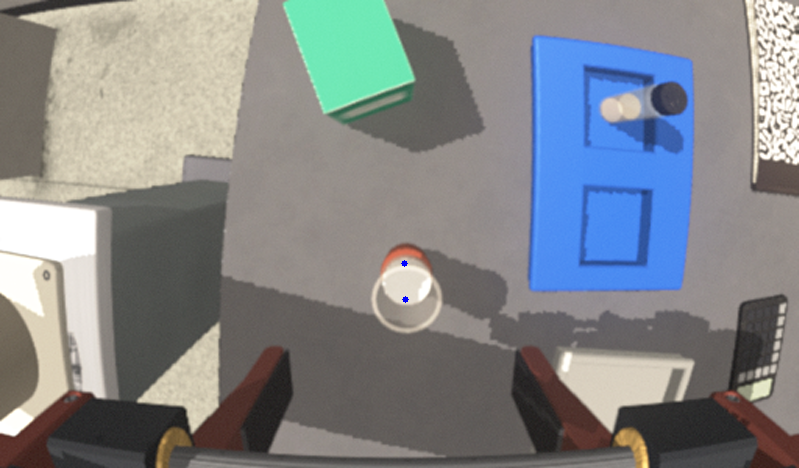

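Call:
{"api": "move_arm", "payload": {
  "targets": [
    [0,0,0.1,0,1],
    [0,0,0.2,0,1],
    [0,0,0.28,0,1],
    [0,0,0.34,0,0.8],
    [0,0,0.36,0,0.6],
    [0,0,0.36,0,0.5],
    [0,0,0.36,0,0.4],
    [0,0,0.36,0,0.3],
    [0,0,0.36,0,0.3],
    [0,0,0.36,0,0.3],
    [0,0,0.36,0,0.3],
    [0,0,0.36,0,0.3]
  ],
  "newtons": 18
}}

```text
clock: 11.33
eef_pos: [0.4303, 0.1533, 0.0468]
orientation: [[-0.167, 0.986, 0.002], [0.986, 0.167, 0.001], [0.0, 0.002, -1.0]]
ft_force: [-0.8, 0.0, 6.7]
gripper_width: 0.0361
```

Call:
{"api": "move_arm", "payload": {
  "targets": [
    [0,0,0,0,0.25],
    [0,0,0,0,0.25],
    [0,0,0,0,0.25],
    [0,0,0,0,0.25]
  ]
}}

```text
clock: 11.67
eef_pos: [0.4303, 0.1534, 0.0468]
orientation: [[-0.167, 0.986, 0.001], [0.986, 0.167, 0.001], [0.0, 0.001, -1.0]]
ft_force: [-0.2, -0.6, 8.1]
gripper_width: 0.0361
```

Call:
{"api": "move_arm", "payload": {
  "targets": [
    [0,0,-0.03,0,0.25],
    [0,0,-0.08,0,0.25],
    [0,0,-0.16,0,0.25],
    [0,0,-0.25,0,0.25],
    [0,0,-0.33,0,0.25],
    [0,0,-0.33,0,0.25]
  ]
}}

```text
clock: 12.17
eef_pos: [0.433, 0.1542, 0.1835]
orientation: [[-0.167, 0.986, 0.009], [0.986, 0.167, 0.003], [0.002, 0.01, -1.0]]
ft_force: [2.4, -0.0, -1.3]
gripper_width: 0.0357
```

Run:
```python
from h import *
go(.582,.217,.18,100)
```

```text
t 12.17 pos [0.433  0.1542 0.1835] yaw 99.6 w 0.0357 F [ 2.4 -0.  -1.3] | move [0.092 0.393 0.013] -0.003 rows 3.9
```

Call:
{"api": "move_arm", "payload": {
  "targets": [
    [0.02,0.1,0,0,0.25],
    [0.045,0.2,0,0,0.25],
    [0.07,0.29,0,0,0.25],
    [0.085,0.36,0,0,0.25],
    [0.093,0.4,0,0,0.25],
    [0.093,0.4,0,0,0.25],
    [0.093,0.4,0,0,0.25]
  ]
}}

```text
clock: 12.75
eef_pos: [0.5807, 0.2164, 0.1767]
orientation: [[-0.167, 0.986, -0.002], [0.986, 0.167, -0.001], [-0.0, -0.002, -1.0]]
ft_force: [-0.9, 0.0, -1.4]
gripper_width: 0.0355
```

Run:
```python
from h import *
p=shot("w8",[],(0,0,512,384))
go(.582,.217,.052,100)
```

```text
t 12.8 pos [0.5799 0.2161 0.1768] yaw 99.6 w 0.0358 F [ 0.2 -0.6 -2.1] | move [0.002 0.006 0.312] -0.003 rows 3.0
```

View pics/w8.png

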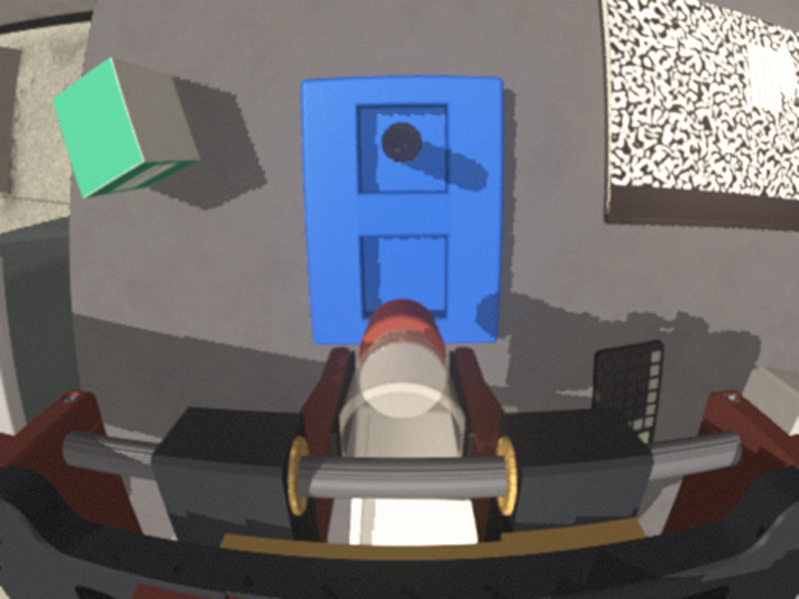

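Call:
{"api": "move_arm", "payload": {
  "targets": [
    [0,0,0.08,0,0.25],
    [0,0,0.16,0,0.25],
    [0,0,0.23,0,0.25],
    [0,0,0.27,0,0.25],
    [0,0,0.29,0,0.25],
    [0,0,0.3,0,0.25],
    [0,0,0.305,0,0.25],
    [0,0,0.307,0,0.25],
    [0,0,0.307,0,0.25]
  ]
}}

```text
clock: 13.55
eef_pos: [0.5819, 0.2168, 0.0562]
orientation: [[-0.167, 0.986, 0.002], [0.986, 0.167, 0.001], [0.0, 0.002, -1.0]]
ft_force: [-0.8, 0.2, -0.7]
gripper_width: 0.0361
```

Target ≈0.0508 (pick height 0.0468 + 4 mm floor).

Call:
{"api": "move_arm", "payload": {
  "targets": [
    [0,0,0.004,0,0.25],
    [0,0,0.008,0,0.25],
    [0,0,0.011,0,0.25],
    [0,0,0.013,0,0.25],
    [0,0,0.013,0,0.25]
  ]
}}

```text
clock: 13.97
eef_pos: [0.5816, 0.2167, 0.0508]
orientation: [[-0.167, 0.986, 0.001], [0.986, 0.167, 0.0], [0.0, 0.001, -1.0]]
ft_force: [-1.8, 0.1, 6.1]
gripper_width: 0.036
```

Call:
{"api": "move_arm", "payload": {
  "targets": [
    [0,0,0,0,0.44],
    [0,0,0,0,0.48],
    [0,0,0,0,0.52],
    [0,0,0,0,0.58],
    [0,0,0,0,0.65],
    [0,0,-0.06,0,0.75],
    [0,0,-0.15,0,0.85],
    [0,0,-0.25,0,1],
    [0,0,-0.33,0,1],
    [0,0,-0.35,0,1]
  ]
}}

```text
clock: 14.8
eef_pos: [0.5841, 0.2176, 0.1957]
orientation: [[-0.167, 0.986, 0.008], [0.986, 0.167, 0.003], [0.001, 0.008, -1.0]]
ft_force: [1.0, 0.8, 0.3]
gripper_width: 0.086
```

Run:
```python
from h import *
for nm,q in (("w6",[(126,198),(165,298),(112,321),(73,230)]),("w8",[(111,58),(145,163),(88,197),(54,99)])):
    p=dict(np.load(nm+".npz")); c=np.array([atz(p,(u/1.56,v/1.56),.085,True)[:2] for u,v in q])
    e=[c[1]-c[0],c[2]-c[3],c[0]-c[3],c[1]-c[2]]
    print(c.round(4).tolist(),c.mean(0),[(round(np.linalg.norm(x),4),round(np.degrees(np.arctan2(x[1],x[0])),1)) for x in e])
p=shot("w9",["grinder_mid","tall_vial_mid"],(0,0,512,384))
go(.372,.300,.23,-55)
```

```text
[[0.379, 0.341], [0.4131, 0.2768], [0.3674, 0.2516], [0.3319, 0.3142]] [0.3728184  0.29592156] [(np.float64(0.0727), np.float64(-62.0)), (np.float64(0.072), np.float64(-60.5)), (np.float64(0.0542), np.float64(29.6)), (np.float64(0.0522), np.float64(28.9))]
[[0.3776, 0.3414], [0.4148, 0.2762], [0.3708, 0.2516], [0.3316, 0.3154]] [0.37368587 0.29616269] [(np.float64(0.075), np.float64(-60.3)), (np.float64(0.0749), np.float64(-58.4)), (np.float64(0.0529), np.float64(29.4)), (np.float64(0.0504), np.float64(29.2))]
grinder_mid [253.1 177.8] 0.85 [0.5815 0.2173]
tall_vial_mid [254.1  94.4] 0.69 [0.5678 0.3051]
t 14.95 pos [0.5813 0.2166 0.19  ] yaw 99.6 w 0.0881 F [-0.7 -0.5 -0.4] | move [ 0.293 -0.481 -0.1  ] 1.289 rows 21.6
```

View pics/w9.png

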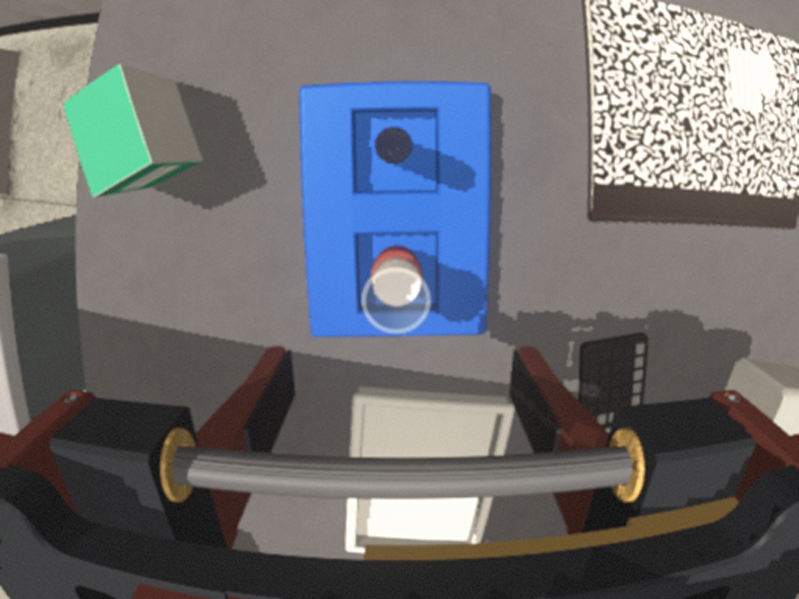

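Run:
```python
from h import *
go(.3735,.296,.20,119.5)
```

```text
t 14.95 pos [0.5813 0.2166 0.19  ] yaw 99.6 w 0.0881 F [-0.7 -0.5 -0.4] | move [ 0.283 -0.479 -0.025] -0.166 rows 5.3
```

Call:
{"api": "move_arm", "payload": {
  "targets": [
    [0.283,-0.479,-0.025,-0.166,1],
    [0.283,-0.479,-0.025,-0.166,1],
    [0.283,-0.479,-0.025,-0.166,1],
    [0.283,-0.479,-0.025,-0.166,1],
    [0.283,-0.479,-0.025,-0.166,1],
    [0.283,-0.479,-0.025,-0.166,1],
    [0.283,-0.479,-0.025,-0.166,1],
    [0.283,-0.479,-0.025,-0.166,1]
  ]
}}

```text
clock: 15.62
eef_pos: [0.3723, 0.2959, 0.1984]
orientation: [[-0.495, 0.869, -0.002], [0.869, 0.495, -0.002], [-0.001, -0.003, -1.0]]
ft_force: [1.0, 0.2, -0.2]
gripper_width: 0.0881
```

Run:
```python
from h import *
p=shot("w10",["green_carton_mid"],(0,0,512,320))
f=cv2.imread("pics/w10.png"); a=np.radians(29.5); R=np.array([[np.cos(a),-np.sin(a)],[np.sin(a),np.cos(a)]])
for z in (.085,0):
  for sx,sy in((1,1),(1,-1),(-1,-1),(-1,1)):
    q=np.array([.3735,.296])+R@np.array([sx*.0275,sy*.0375]); u=proj(p,(*q,z),True)*1.56; cv2.circle(f,(int(u[0]),int(u[1])),3,(0,0,255),-1)
cv2.imwrite("pics/w10.png",f)
go(.3735,.296,.042,119.5)
```

```text
t 15.72 pos [0.374  0.2958 0.1989] yaw 119.5 w 0.0877 F [ 0.5  0.5 -0.8] | move [ 0.001 -0.     0.392] 0.0 rows 3.8
```

View pics/w10.png

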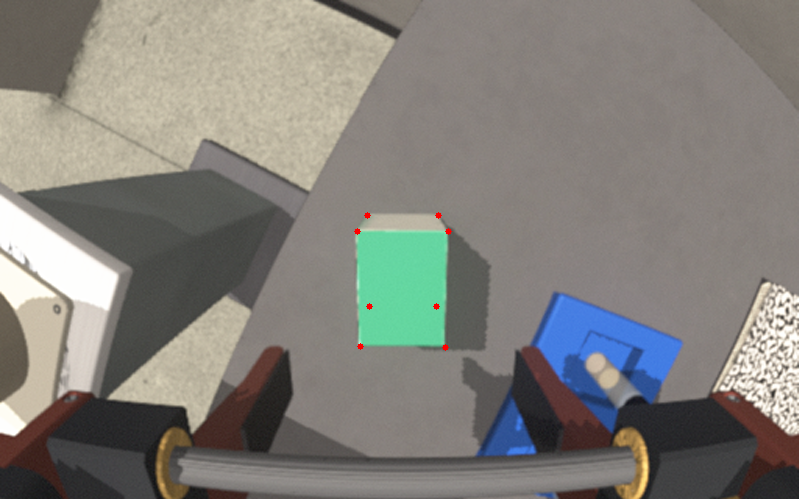

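Call:
{"api": "move_arm", "payload": {
  "targets": [
    [0,0,0.1,0,1],
    [0,0,0.2,0,1],
    [0,0,0.29,0,1],
    [0,0,0.35,0,1],
    [0,0,0.385,0,0.9],
    [0,0,0.392,0,0.75],
    [0,0,0.392,0,0.6],
    [0,0,0.392,0,0.5],
    [0,0,0.392,0,0.5],
    [0,0,0.392,0,0.5],
    [0,0,0.392,0,0.5],
    [0,0,0.392,0,0.5]
  ],
  "newtons": 22
}}

```text
clock: 16.72
eef_pos: [0.3741, 0.2966, 0.044]
orientation: [[-0.493, 0.87, 0.002], [0.87, 0.493, 0.001], [0.0, 0.002, -1.0]]
ft_force: [0.4, -1.3, 5.5]
gripper_width: 0.0546
```

Call:
{"api": "move_arm", "payload": {
  "targets": [
    [0,0,0,0,0.5],
    [0,0,0,0,0.5],
    [0,0,0,0,0.5]
  ]
}}

```text
clock: 16.97
eef_pos: [0.3741, 0.2966, 0.044]
orientation: [[-0.493, 0.87, 0.002], [0.87, 0.493, 0.001], [0.0, 0.002, -1.0]]
ft_force: [0.8, -1.7, 7.1]
gripper_width: 0.0556
```

Call:
{"api": "move_arm", "payload": {
  "targets": [
    [0,0,-0.03,0,0.5],
    [0,0,-0.08,0,0.5],
    [0,0,-0.16,0,0.5],
    [0,0,-0.25,0,0.5],
    [0,0,-0.34,0,0.5],
    [0,0,-0.4,0,0.5],
    [0,0,-0.4,0,0.5],
    [0,0,-0.4,0,0.5]
  ]
}}

```text
clock: 17.63
eef_pos: [0.3739, 0.2966, 0.2043]
orientation: [[-0.493, 0.87, 0.003], [0.87, 0.493, 0.002], [0.0, 0.003, -1.0]]
ft_force: [0.1, 0.3, -1.4]
gripper_width: 0.0548
```

Run:
```python
from h import *
go(.634,.0664,.20,184.2)
```

```text
t 17.63 pos [0.3739 0.2966 0.2043] yaw 119.6 w 0.0548 F [ 0.1  0.3 -1.4] | move [-0.821  0.282  0.011] -0.539 rows 9.0
```

Call:
{"api": "move_arm", "payload": {
  "targets": [
    [-0.07,0.02,0,-0.05,0.5],
    [-0.15,0.05,0,-0.1,0.5],
    [-0.23,0.08,0,-0.15,0.5],
    [-0.31,0.11,0,-0.2,0.5],
    [-0.4,0.14,0,-0.25,0.5],
    [-0.49,0.17,0,-0.3,0.5],
    [-0.58,0.2,0,-0.36,0.5],
    [-0.67,0.23,0,-0.42,0.5],
    [-0.75,0.26,0.005,-0.48,0.5],
    [-0.81,0.28,0.01,-0.53,0.5],
    [-0.821,0.282,0.011,-0.539,0.5],
    [-0.821,0.282,0.011,-0.539,0.5]
  ]
}}

```text
clock: 18.63
eef_pos: [0.6329, 0.0647, 0.1957]
orientation: [[-0.997, -0.071, -0.004], [-0.071, 0.997, -0.0], [0.004, -0.0, -1.0]]
ft_force: [-0.1, 1.0, -1.8]
gripper_width: 0.0553
```

```bash
cat >> h.py <<'E'
TR=dict(wash=(.574,.261,10.2),supply=(.6373,.0214,4.2),spill=(.589,-.285,2.7)); PK=dict(wash=(.06,.06),supply=(.118,.084),spill=(.084,.084))
def tray(p,name,img,k=1.56,z=.024,fish=True):
    x,y,a=TR[name];a=np.radians(a);R=np.array([[np.cos(a),-np.sin(a)],[np.sin(a),np.cos(a)]]); f=cv2.imread(img)
    for cy in(.045,-.045):
        for sx,sy in((1,1),(1,-1),(-1,-1),(-1,1)):
            q=np.array([x,y])+R@np.array([sx*PK[name][0]/2,cy+sy*PK[name][1]/2]); u=proj(p,(*q,z),fish)*k; cv2.circle(f,(int(u[0]),int(u[1])),3,(0,0,255),-1)
        print(name,cy,(np.array([x,y])+R@np.array([0,cy])).round(4))
    cv2.imwrite(img,f)
E
python3 - <<'E'
from h import *
p=shot("w11",["supply_tray"],(0,0,512,384)); tray(p,"supply","pics/w11.png")
go(.634,.0664,.05,184.2)
E
```

```text
supply_tray [220.4 171.6] 0.77 [0.6399 0.0188]
supply_tray [404.6 136.5] 0.2 [0.5735 0.2537]
supply 0.045 [0.634  0.0663]
supply -0.045 [ 0.6406 -0.0235]
t 18.73 pos [0.6318 0.0664 0.1967] yaw -175.9 w 0.0548 F [ 0.6  0.8 -1.6] | move [-0.007 -0.001  0.367] -3.001 rows 50.3
```

View pics/w11.png

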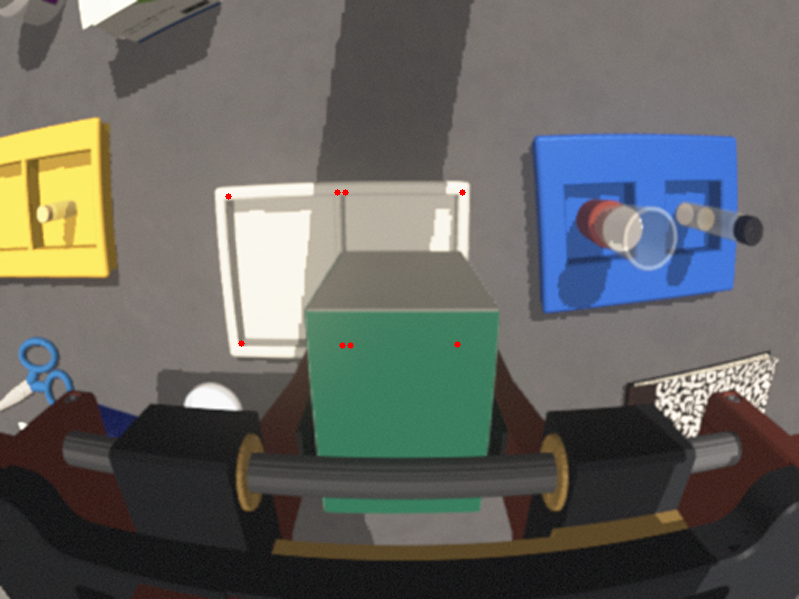

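Call:
{"api": "move_arm", "payload": {
  "targets": [
    [0,0,0.09,0,0.5],
    [0,0,0.18,0,0.5],
    [0,0,0.26,0,0.5],
    [0,0,0.31,0,0.5],
    [0,0,0.34,0,0.5],
    [0,0,0.355,0,0.5],
    [0,0,0.36,0,0.5],
    [0,0,0.36,0,0.5],
    [0,0,0.36,0,0.5]
  ]
}}

```text
clock: 19.48
eef_pos: [0.6344, 0.0665, 0.0561]
orientation: [[-0.997, -0.074, 0.002], [-0.074, 0.997, 0.0], [-0.002, 0.0, -1.0]]
ft_force: [0.4, -0.8, -0.5]
gripper_width: 0.0548
```

Call:
{"api": "move_arm", "payload": {
  "targets": [
    [0,0,0.006,0,0.5],
    [0,0,0.011,0,0.5],
    [0,0,0.015,0,0.5],
    [0,0,0.018,0,0.5],
    [0,0,0.019,0,0.5],
    [0,0,0.019,0,0.5]
  ]
}}

```text
clock: 19.98
eef_pos: [0.6338, 0.0658, 0.0479]
orientation: [[-0.997, -0.074, 0.0], [-0.074, 0.997, -0.0], [-0.0, -0.0, -1.0]]
ft_force: [-1.3, -1.1, 5.5]
gripper_width: 0.055
```

Call:
{"api": "move_arm", "payload": {
  "targets": [
    [0,0,0,0,0.66],
    [0,0,0,0,0.7],
    [0,0,0,0,0.75],
    [0,0,0,0,0.8],
    [0,0,0,0,0.85],
    [0,0,-0.05,0,0.85],
    [0,0,-0.12,0,0.9],
    [0,0,-0.21,0,1],
    [0,0,-0.3,0,1],
    [0,0,-0.38,0,1]
  ]
}}

```text
clock: 20.82
eef_pos: [0.6336, 0.0661, 0.2011]
orientation: [[-0.997, -0.074, 0.001], [-0.074, 0.997, 0.0], [-0.001, 0.0, -1.0]]
ft_force: [0.2, 0.1, 0.4]
gripper_width: 0.0877
```

Run:
```python
from h import *
p=shot("w12",[],(0,0,512,384)); tray(p,"supply","pics/w12.png")
go(.42,-.14,.20,108)
```

```text
supply 0.045 [0.634  0.0663]
supply -0.045 [ 0.6406 -0.0235]
t 20.87 pos [0.6371 0.0664 0.2078] yaw -175.8 w 0.0878 F [2.2 0.3 4.6] | move [ 0.58  -0.475  0.014] -2.365 rows 39.6
```

View pics/w12.png

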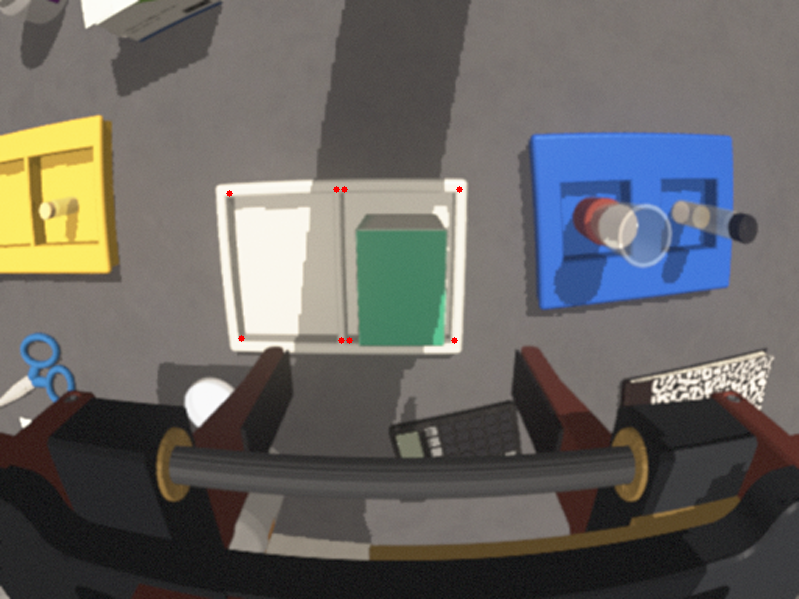

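Call:
{"api": "move_arm", "payload": {
  "targets": [
    [0.58,-0.475,0.014,0.635,1],
    [0.58,-0.475,0.014,0.635,1],
    [0.58,-0.475,0.014,0.635,1],
    [0.58,-0.475,0.014,0.635,1],
    [0.58,-0.475,0.014,0.635,1],
    [0.58,-0.475,0.014,0.635,1],
    [0.58,-0.475,0.014,0.635,1],
    [0.58,-0.475,0.014,0.635,1],
    [0.58,-0.475,0.014,0.635,1],
    [0.58,-0.475,0.014,0.635,1],
    [0.58,-0.475,0.014,0.635,1],
    [0.58,-0.475,0.014,0.635,1]
  ]
}}

```text
clock: 21.87
eef_pos: [0.416, -0.1406, 0.1934]
orientation: [[-0.306, 0.952, 0.0], [0.952, 0.306, -0.0], [-0.0, 0.0, -1.0]]
ft_force: [0.4, 0.0, -0.2]
gripper_width: 0.0878
```

Run:
```python
from h import *
p=shot("w13",["label_carton_mid"],(100,100,420,330),2.5)
go(.42,-.14,.03,108)
```

```text
t 21.97 pos [ 0.4161 -0.1404  0.1934] yaw 108.2 w 0.0878 F [ 0.1  0.1 -1. ] | move [-0.002  0.01   0.408] 0.002 rows 3.9
```

View pics/w13.png

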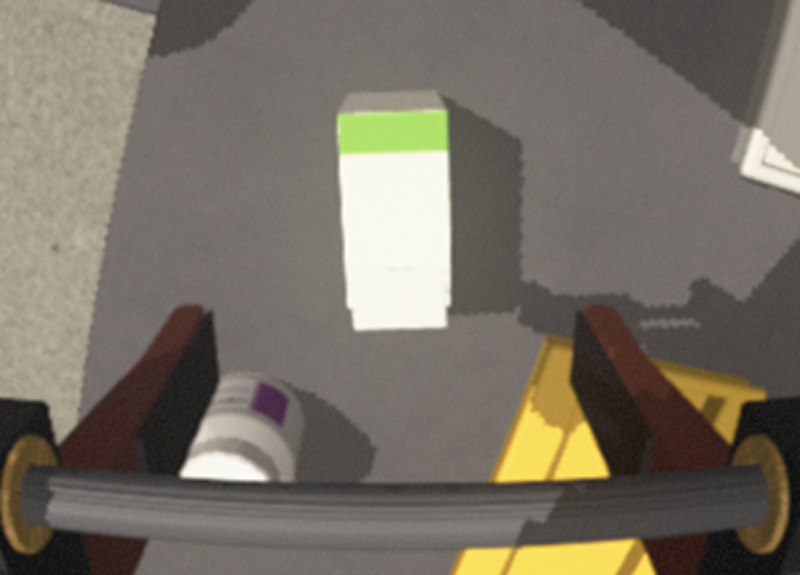

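Run:
```python
from h import *
p=dict(np.load("w13.npz")); c=np.array([atz(p,(100+u/2.5,100+v/2.5),.07,True)[:2] for u,v in [(338,114),(447,110),(450,305),(348,308)]])
e=[c[1]-c[0],c[2]-c[3],c[0]-c[3],c[1]-c[2]]
print(c.round(4).tolist(),c.mean(0),[(round(np.linalg.norm(x),4),round(np.degrees(np.arctan2(x[1],x[0])),1)) for x in e])
x,y=c.mean(0); go(x,y,.03,107)
```

```text
[[0.3844, -0.1104], [0.4242, -0.096], [0.4519, -0.1726], [0.4117, -0.187]] [ 0.41806067 -0.14151447] [(np.float64(0.0423), np.float64(20.0)), (np.float64(0.0427), np.float64(19.6)), (np.float64(0.0813), np.float64(109.6)), (np.float64(0.0815), np.float64(109.9))]
t 21.97 pos [ 0.4161 -0.1404  0.1934] yaw 108.2 w 0.0878 F [ 0.1  0.1 -1. ] | move [-0.004  0.004  0.408] 0.01 rows 3.9
```

Call:
{"api": "move_arm", "payload": {
  "targets": [
    [-0.004,0.004,0.1,-0.013,1],
    [-0.004,0.004,0.2,-0.013,1],
    [-0.004,0.004,0.29,-0.013,1],
    [-0.004,0.004,0.36,-0.013,1],
    [-0.004,0.004,0.395,-0.013,0.9],
    [-0.004,0.004,0.403,-0.013,0.75],
    [-0.004,0.004,0.403,-0.013,0.6],
    [-0.004,0.004,0.403,-0.013,0.5],
    [-0.004,0.004,0.403,-0.013,0.4],
    [-0.004,0.004,0.403,-0.013,0.38],
    [-0.004,0.004,0.403,-0.013,0.38],
    [-0.004,0.004,0.403,-0.013,0.38]
  ],
  "newtons": 18
}}

```text
clock: 22.97
eef_pos: [0.4188, -0.1417, 0.0332]
orientation: [[-0.335, 0.942, 0.002], [0.942, 0.335, -0.001], [-0.001, 0.001, -1.0]]
ft_force: [0.0, 0.7, 8.4]
gripper_width: 0.0427
```

Call:
{"api": "move_arm", "payload": {
  "targets": [
    [0,0,0,0,0.38],
    [0,0,0,0,0.38],
    [0,0,0,0,0.38],
    [0,0,0,0,0.38]
  ]
}}

```text
clock: 23.3
eef_pos: [0.4188, -0.1417, 0.0332]
orientation: [[-0.335, 0.942, 0.002], [0.942, 0.335, -0.001], [-0.001, 0.001, -1.0]]
ft_force: [-1.6, 1.5, 8.2]
gripper_width: 0.043
```

Call:
{"api": "move_arm", "payload": {
  "targets": [
    [0,0,-0.03,0,0.38],
    [0,0,-0.08,0,0.38],
    [0,0,-0.16,0,0.38],
    [0,0,-0.25,0,0.38],
    [0,0,-0.34,0,0.38],
    [0,0,-0.4,0,0.38],
    [0,0,-0.4,0,0.38],
    [0,0,-0.4,0,0.38]
  ]
}}

```text
clock: 23.97
eef_pos: [0.4189, -0.1418, 0.1937]
orientation: [[-0.335, 0.942, 0.004], [0.942, 0.335, -0.001], [-0.003, 0.003, -1.0]]
ft_force: [0.1, 0.4, -0.8]
gripper_width: 0.0427
```

Run:
```python
from h import *
go(.6406,-.0235,.19,184.2)
```

```text
t 23.97 pos [ 0.4189 -0.1418  0.1937] yaw 109.6 w 0.0427 F [ 0.1  0.4 -0.8] | move [0.093 0.621 0.011] -0.622 rows 10.4
```

Call:
{"api": "move_arm", "payload": {
  "targets": [
    [0.01,0.05,0,-0.05,0.38],
    [0.02,0.1,0,-0.1,0.38],
    [0.03,0.16,0,-0.16,0.38],
    [0.04,0.22,0,-0.22,0.38],
    [0.05,0.28,0,-0.28,0.38],
    [0.06,0.34,0,-0.34,0.38],
    [0.07,0.4,0,-0.4,0.38],
    [0.08,0.46,0,-0.46,0.38],
    [0.085,0.52,0,-0.52,0.38],
    [0.09,0.58,0,-0.58,0.38],
    [0.093,0.621,0.005,-0.622,0.38],
    [0.093,0.621,0.005,-0.622,0.38]
  ]
}}

```text
clock: 24.97
eef_pos: [0.641, -0.0219, 0.1874]
orientation: [[-0.997, -0.079, -0.002], [-0.079, 0.997, 0.0], [0.002, 0.001, -1.0]]
ft_force: [-0.5, 0.1, -1.1]
gripper_width: 0.0428
```

Run:
```python
from h import *
p=shot("w14",[],(0,0,512,384)); tray(p,"supply","pics/w14.png")
go(.6406,-.0235,.0372,-175.8)
```

```text
supply 0.045 [0.634  0.0663]
supply -0.045 [ 0.6406 -0.0235]
t 25.02 pos [ 0.6393 -0.0225  0.1874] yaw -175.8 w 0.0428 F [-0.1  0.9 -1.1] | move [-0.005 -0.003  0.376] 0.0 rows 3.6
```

View pics/w14.png

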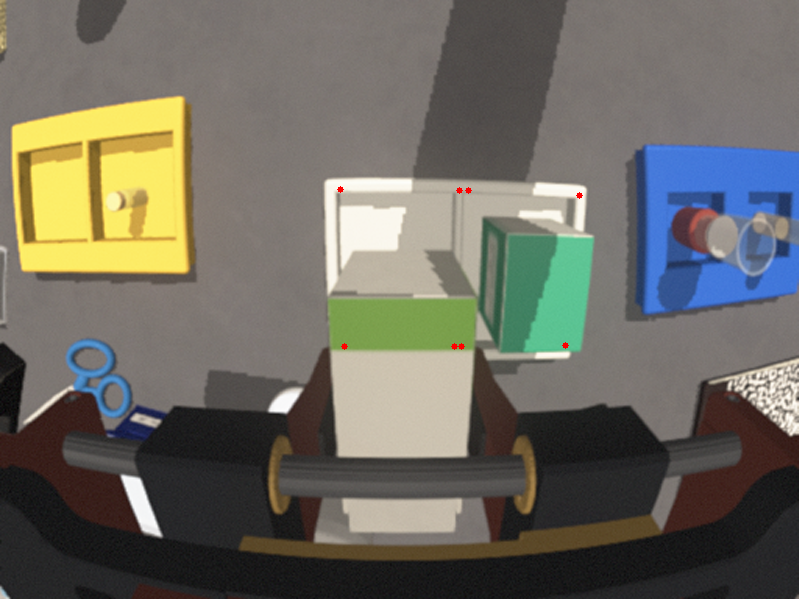

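Call:
{"api": "move_arm", "payload": {
  "targets": [
    [-0.003,-0.003,0.09,0,0.38],
    [-0.003,-0.003,0.18,0,0.38],
    [-0.003,-0.003,0.26,0,0.38],
    [-0.003,-0.003,0.31,0,0.38],
    [-0.003,-0.003,0.34,0,0.38],
    [-0.003,-0.003,0.355,0,0.38],
    [-0.003,-0.003,0.36,0,0.38],
    [-0.003,-0.003,0.363,0,0.38],
    [-0.003,-0.003,0.363,0,0.38]
  ]
}}

```text
clock: 25.77
eef_pos: [0.6417, -0.0245, 0.0462]
orientation: [[-0.997, -0.073, 0.002], [-0.073, 0.997, -0.0], [-0.002, -0.0, -1.0]]
ft_force: [-0.6, -0.0, -1.1]
gripper_width: 0.0431
```

Call:
{"api": "move_arm", "payload": {
  "targets": [
    [0,0,0.006,0,0.38],
    [0,0,0.012,0,0.38],
    [0,0,0.016,0,0.38],
    [0,0,0.019,0,0.38],
    [0,0,0.021,0,0.38],
    [0,0,0.021,0,0.38]
  ]
}}

```text
clock: 26.27
eef_pos: [0.6411, -0.0243, 0.0373]
orientation: [[-0.997, -0.074, 0.0], [-0.074, 0.997, -0.0], [-0.0, -0.0, -1.0]]
ft_force: [-1.8, -0.4, 5.5]
gripper_width: 0.0429
```

Call:
{"api": "move_arm", "payload": {
  "targets": [
    [0,0,0,0,0.52],
    [0,0,0,0,0.56],
    [0,0,0,0,0.6],
    [0,0,0,0,0.63],
    [0,0,0,0,0.66],
    [0,0,-0.05,0,0.66],
    [0,0,-0.12,0,0.66],
    [0,0,-0.21,0,0.66],
    [0,0,-0.3,0,0.8],
    [0,0,-0.38,0,1],
    [0,0,-0.4,0,1]
  ]
}}

```text
clock: 27.18
eef_pos: [0.6439, -0.0244, 0.2026]
orientation: [[-0.997, -0.074, 0.008], [-0.074, 0.997, -0.0], [-0.008, -0.001, -1.0]]
ft_force: [1.2, 0.5, 1.0]
gripper_width: 0.0744
```

Run:
```python
from h import *
p=shot("w15",[],(0,0,512,384)); tray(p,"supply","pics/w15.png")
go(.379,-.294,.20,-267.3)
```

```text
supply 0.045 [0.634  0.0663]
supply -0.045 [ 0.6406 -0.0235]
t 27.23 pos [ 0.6437 -0.0244  0.2018] yaw -175.8 w 0.0786 F [ 1.  -0.6  2.2] | move [ 0.71  -0.623 -0.   ] 0.763 rows 12.8
```

View pics/w15.png

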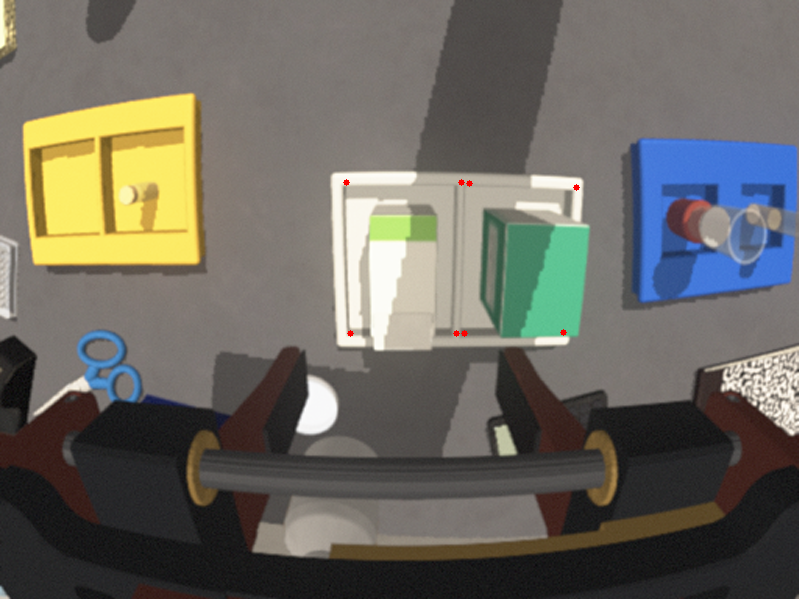

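Call:
{"api": "move_arm", "payload": {
  "targets": [
    [0.71,-0.623,0,0.763,1],
    [0.71,-0.623,0,0.763,1],
    [0.71,-0.623,0,0.763,1],
    [0.71,-0.623,0,0.763,1],
    [0.71,-0.623,0,0.763,1],
    [0.71,-0.623,0,0.763,1],
    [0.71,-0.623,0,0.763,1],
    [0.71,-0.623,0,0.763,1],
    [0.71,-0.623,0,0.763,1],
    [0.71,-0.623,0,0.763,1],
    [0.71,-0.623,0,0.763,1],
    [0.71,-0.623,0,0.763,1]
  ]
}}

```text
clock: 28.23
eef_pos: [0.3745, -0.294, 0.1953]
orientation: [[-0.135, 0.991, -0.002], [0.991, 0.135, 0.002], [0.002, -0.002, -1.0]]
ft_force: [0.8, -0.0, 0.8]
gripper_width: 0.0878
```

Call:
{"api": "move_arm", "payload": {
  "targets": [
    [0,0,0,0,1],
    [0,0,0,0,1],
    [0,0,0,0,1]
  ]
}}

```text
clock: 28.48
eef_pos: [0.3759, -0.2933, 0.196]
orientation: [[-0.148, 0.989, -0.001], [0.989, 0.148, 0.001], [0.001, -0.001, -1.0]]
ft_force: [0.0, 0.0, 0.2]
gripper_width: 0.0877
```

Run:
```python
from h import *
p=shot("w16",["jar_mid"],(100,80,420,310),2.5)
go(.379,-.294,.03,92.7)
```

```text
jar_mid [262.5 176. ] 0.72 [ 0.3822 -0.2928]
t 28.58 pos [ 0.3761 -0.2934  0.1963] yaw 98.4 w 0.0874 F [ 0.3  0.3 -0.8] | move [-0.003  0.007  0.416] 0.048 rows 4.0
```

View pics/w16.png

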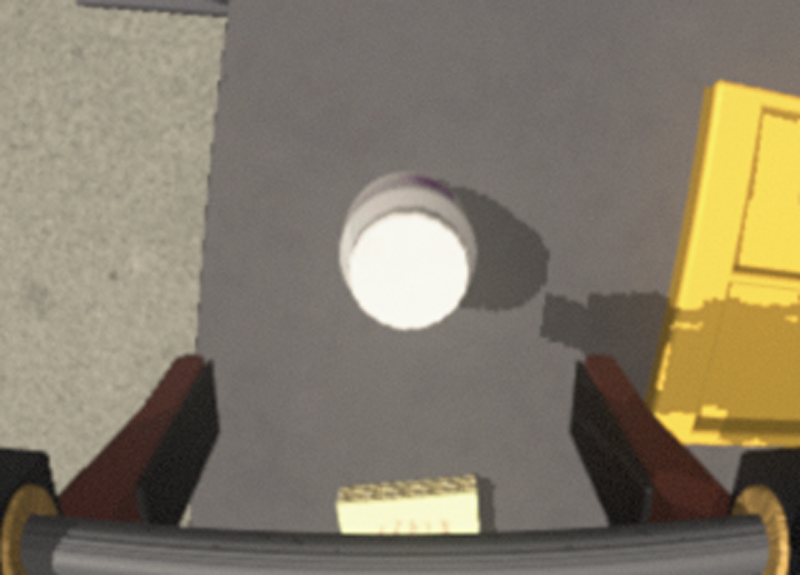

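Run:
```python
from h import *
p=dict(np.load("w16.npz"))
q=atz(p,(100+409/2.5,80+270/2.5),.076,True); print(q)
r=[atz(p,(100+u/2.5,80+270/2.5),.076,True)[:2] for u in(349,470)]; print(np.linalg.norm(r[1]-r[0]))
go(q[0],q[1],.03,98.4)
```

```text
[ 0.38307355 -0.29546841  0.076     ]
0.048076100268457565
t 28.58 pos [ 0.3761 -0.2934  0.1963] yaw 98.4 w 0.0874 F [ 0.3  0.3 -0.8] | move [-0.008  0.017  0.416] 0.0 rows 4.0
```

Call:
{"api": "move_arm", "payload": {
  "targets": [
    [-0.008,0.018,0.06,0,1],
    [-0.008,0.018,0.16,0,1],
    [-0.008,0.018,0.25,0,1],
    [-0.008,0.018,0.33,0,1],
    [-0.008,0.018,0.39,0,1],
    [-0.008,0.018,0.412,0,1],
    [-0.008,0.018,0.412,0,0.85],
    [-0.008,0.018,0.412,0,0.75],
    [-0.008,0.018,0.412,0,0.65],
    [-0.008,0.018,0.412,0,0.55],
    [-0.008,0.018,0.412,0,0.55],
    [-0.008,0.018,0.412,0,0.55]
  ],
  "newtons": 22
}}

```text
clock: 29.58
eef_pos: [0.3844, -0.2965, 0.0332]
orientation: [[-0.144, 0.99, 0.002], [0.99, 0.144, -0.002], [-0.002, 0.002, -1.0]]
ft_force: [-1.5, -0.0, 8.3]
gripper_width: 0.0588
```

Call:
{"api": "move_arm", "payload": {
  "targets": [
    [0,0,0,0,0.55],
    [0,0,0,0,0.55],
    [0,0,0,0,0.55],
    [0,0,0,0,0.55]
  ]
}}

```text
clock: 29.92
eef_pos: [0.3845, -0.2965, 0.0333]
orientation: [[-0.144, 0.99, 0.002], [0.99, 0.144, -0.002], [-0.002, 0.002, -1.0]]
ft_force: [0.0, 0.3, 7.9]
gripper_width: 0.0582
```

Call:
{"api": "move_arm", "payload": {
  "targets": [
    [0,0,-0.03,0,0.55],
    [0,0,-0.08,0,0.55],
    [0,0,-0.16,0,0.55],
    [0,0,-0.25,0,0.55],
    [0,0,-0.34,0,0.55],
    [0,0,-0.38,0,0.55],
    [0,0,-0.38,0,0.55],
    [0,0,-0.38,0,0.55]
  ]
}}

```text
clock: 30.58
eef_pos: [0.384, -0.2961, 0.1849]
orientation: [[-0.144, 0.99, 0.002], [0.99, 0.144, -0.002], [-0.002, 0.002, -1.0]]
ft_force: [0.2, 0.6, -2.3]
gripper_width: 0.0583
```

Run:
```python
from h import *
go(.5911,-.3305,.185,92.7)
```

```text
t 30.58 pos [ 0.384  -0.2961  0.1849] yaw 98.3 w 0.0583 F [ 0.2  0.6 -2.3] | move [-0.16   0.5    0.001] 0.047 rows 5.0
```

Call:
{"api": "move_arm", "payload": {
  "targets": [
    [-0.02,0.07,0,0.01,0.55],
    [-0.05,0.15,0,0.02,0.55],
    [-0.08,0.24,0,0.03,0.55],
    [-0.11,0.33,0,0.04,0.55],
    [-0.13,0.41,0,0.047,0.55],
    [-0.15,0.47,0,0.047,0.55],
    [-0.16,0.5,0,0.047,0.55],
    [-0.16,0.5,0,0.047,0.55],
    [-0.16,0.5,0,0.047,0.55],
    [-0.16,0.5,0,0.047,0.55]
  ]
}}

```text
clock: 31.42
eef_pos: [0.5891, -0.3297, 0.1819]
orientation: [[-0.046, 0.999, -0.003], [0.999, 0.046, 0.002], [0.002, -0.003, -1.0]]
ft_force: [-0.2, -0.8, -1.0]
gripper_width: 0.0581
```

Run:
```python
from h import *
p=shot("w17",["spill_tray","small_vial_mid"],(0,0,512,384)); tray(p,"spill","pics/w17.png")
go(.5911,-.3305,.0373,92.7)
```

```text
spill_tray [257.8 133.6] 0.88 [ 0.5877 -0.2851]
small_vial_mid [268.1  94.8] 0.68 [ 0.5966 -0.2402]
spill 0.045 [ 0.5869 -0.24  ]
spill -0.045 [ 0.5911 -0.33  ]
t 31.57 pos [ 0.5896 -0.3303  0.1835] yaw 92.6 w 0.0586 F [ 0.8  0.2 -1.3] | move [-0.001  0.004  0.366] -0.001 rows 3.5
```

View pics/w17.png

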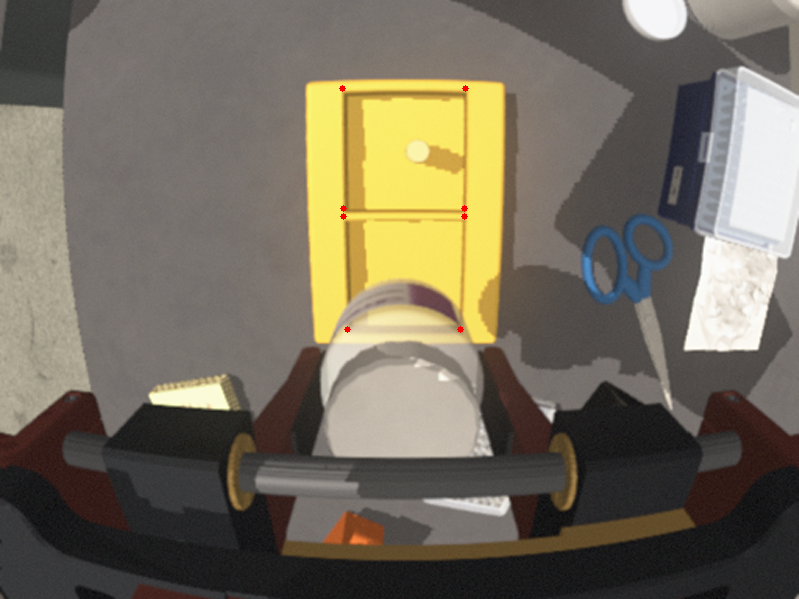

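Call:
{"api": "move_arm", "payload": {
  "targets": [
    [-0.005,0,0.08,0,0.55],
    [-0.005,0,0.17,0,0.55],
    [-0.005,0,0.25,0,0.55],
    [-0.005,0,0.3,0,0.55],
    [-0.005,0,0.325,0,0.55],
    [-0.005,0,0.34,0,0.55],
    [-0.005,0,0.348,0,0.55],
    [-0.005,0,0.35,0,0.55],
    [-0.005,0,0.35,0,0.55]
  ]
}}

```text
clock: 32.32
eef_pos: [0.5917, -0.3329, 0.0452]
orientation: [[-0.046, 0.999, 0.002], [0.999, 0.046, -0.001], [-0.001, 0.002, -1.0]]
ft_force: [-0.4, -0.2, -1.3]
gripper_width: 0.058
```

Call:
{"api": "move_arm", "payload": {
  "targets": [
    [0,0,0.006,0,0.55],
    [0,0,0.011,0,0.55],
    [0,0,0.015,0,0.55],
    [0,0,0.017,0,0.55],
    [0,0,0.019,0,0.55],
    [0,0,0.019,0,0.55]
  ]
}}

```text
clock: 32.82
eef_pos: [0.591, -0.3325, 0.0373]
orientation: [[-0.046, 0.999, 0.0], [0.999, 0.046, -0.0], [-0.0, 0.0, -1.0]]
ft_force: [-2.3, 0.9, 6.6]
gripper_width: 0.0582
```

Call:
{"api": "move_arm", "payload": {
  "targets": [
    [0,0,0,0,0.7],
    [0,0,0,0,0.75],
    [0,0,0,0,0.8],
    [0,0,0,0,0.85],
    [0,0,0,0,0.9],
    [0,0,-0.05,0,0.95],
    [0,0,-0.12,0,1],
    [0,0,-0.21,0,1],
    [0,0,-0.3,0,1],
    [0,0,-0.4,0,1],
    [0,0,-0.45,0,1]
  ]
}}

```text
clock: 33.73
eef_pos: [0.5926, -0.3333, 0.2214]
orientation: [[-0.046, 0.999, 0.005], [0.999, 0.046, -0.003], [-0.003, 0.005, -1.0]]
ft_force: [1.0, -0.9, -0.8]
gripper_width: 0.0878
```

Run:
```python
from h import *
go(.40,-.42,.22,92.7)
p=shot("w18",["small_vial_mid","jar_mid"],(0,0,512,384))
```

```text
t 33.73 pos [ 0.5926 -0.3333  0.2214] yaw 92.6 w 0.0878 F [ 1.  -0.9 -0.8] | move [-0.194 -0.491  0.002] -0.001 rows 5.1
small_vial_mid [260.1  89.6] 0.66 [ 0.5932 -0.2377]
jar_mid [256.  168.3] 0.7 [ 0.5926 -0.3313]
```

View pics/w18.png

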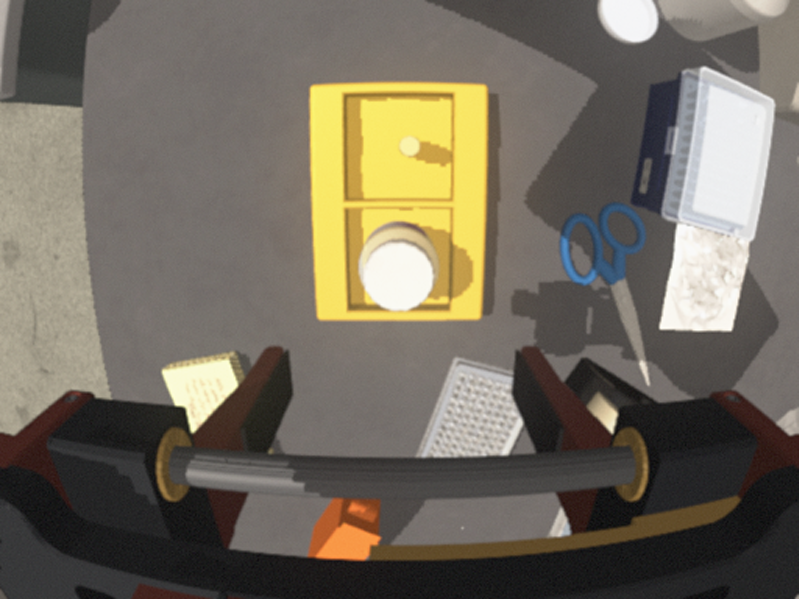

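Call:
{"api": "move_arm", "payload": {
  "targets": [
    [-0.19,-0.45,-0.05,0,1],
    [-0.19,-0.45,-0.05,0,1],
    [-0.19,-0.45,-0.05,0,1],
    [-0.19,-0.45,-0.05,0,1],
    [-0.19,-0.45,-0.05,0,1],
    [-0.19,-0.45,-0.05,0,1],
    [-0.19,-0.45,-0.05,0,1],
    [-0.19,-0.45,-0.05,0,1]
  ]
}}

```text
clock: 34.55
eef_pos: [0.4146, -0.4161, 0.235]
orientation: [[-0.045, 0.999, -0.001], [0.999, 0.045, 0.002], [0.002, -0.001, -1.0]]
ft_force: [-0.2, -0.7, -1.4]
gripper_width: 0.0878
```

Run:
```python
from h import *
p=viewer.camera("top"); save(p,"top9",(95,130,325,265),3.4)
p=viewer.camera("scene"); save(p,"scene9",None,1.5)
```

```text
(no output)
```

View pics/top9.png

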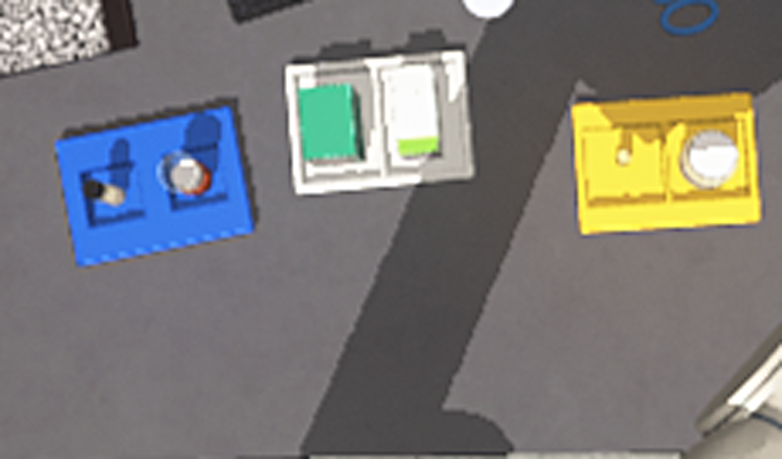

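View pics/scene9.png

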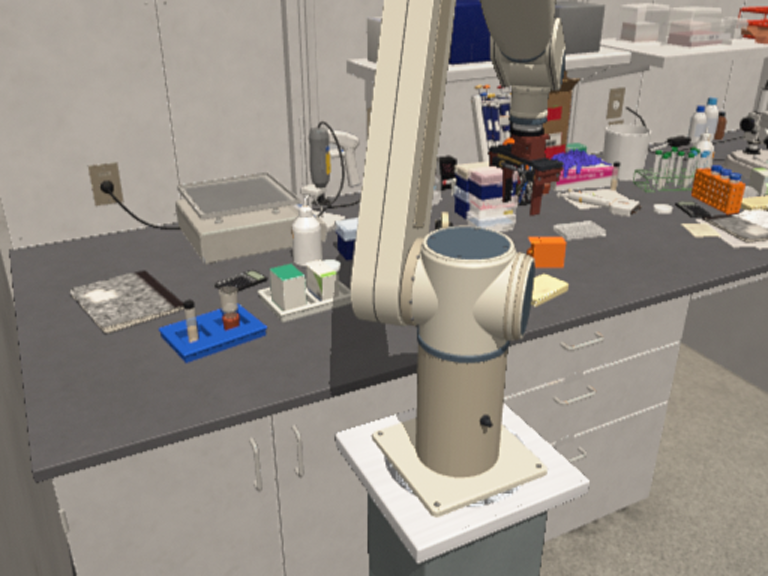

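```bash
python3 -c "
from rig import env
print(env.job_done()); print(env.observe()['clock'])"
```

```text
the job is handed in; nothing more can be done
None
the job is handed in; nothing more can be done
```

All five things are sorted, and I handed the job in at about 35 s of the 125 s allowed.

- **Blue tray:** the black-capped vial is in the +y pocket and the grinder tube in the −y pocket.
- **White tray:** the green carton is in the +y pocket and the label carton in the −y pocket, with its long side along the tray's x. I left the orange look-alike alone.
- **Yellow tray:** the white jar is in the free −y pocket.

**Last checks:** The closing top view shows each thing in its own pocket. It and the wrist pictures taken after each release show them all standing. The closing scene view confirms the blue and white trays, but the arm hides the yellow tray there. Contact force at each set-down was 2 to 7 N. The small vial still stands in its pocket; its two readings, before and after the jar was set down, are 4 mm apart (x 0.597 and 0.593 m). That is about the networks' error, and I saw no contact.

**Disagreements:** The tall vial gripped at about 25 mm instead of 20 to 22 mm, so it may not have been held quite squarely, but it stayed upright. While gripping, the wrist force read 6 to 8 N upward; I did not track down the cause. The blue and yellow pockets lay about 3 mm off the first top-view estimate, and I corrected for that before setting down.

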